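# Hang up the pearl sieve and hold the pearl pan in the magnifier's focus

### The arm

A 6-joint arm with a two-finger parallel gripper is mounted at the origin on a cart in front of the work surface, level with it; the furniture and walls round the work are solid. World frame = base frame: x ahead of the robot, y to its left, z up, the work surface at z = 0. Lengths are in m, angles in rad, forces in N, time in s.
With the tool pointing down it reaches from about 0.325 to 0.775 m from the base axis. Payload 5.5 kg.
Tool frame: the origin (TCP) lies midway between the tips of the shut fingers; the grasp point (between the pads) lies 19 mm behind it; x points along the fingers, y is the direction in which the jaws open and shut, and the axes are right-handed (so a half turn about x gives the same grasp; the last joint's range is limited). The gripper opens to 88 mm and grips with 3 to 60 N. Pads are 20 mm wide; open, the fingers measure 115 mm over their backs; the gripper's body (75 mm by 178 mm) begins 61 mm behind the grasp point.
Start: joints at [1.055, 0.091, 1.231, -0, 1.82, -0.057], TCP at [0.266, 0.538, 0.223] pointing down, gripper open.
Joint ranges: [-2.87, 2.87], [-0.86, 2.18], [0.17, 2.46], [-1.51, 4.65], [0.06, 2.69], [-2.65, 2.65]. Speed limits (rad/s): [2.57, 2.57, 3.01, 3.14, 3.14, 3.14].

### API

Orientations are given as a unit quaternion [x, y, z, w].
In Python, from workcell import bot gives the robot as it stands.
- The arm moves only by the tool drive_tool, never from a script. Its arguments are lists of equal length, an entry for each row: "travel": the shift along the tool's x, y, z each as a share of 12 cm, from -1 to 1, a list of three; "twist": the turn, a rotation vector about the tool's x, y, z each as a share of 120 degrees, from -1 to 1, a list of three. A call has 1 to 5 rows; each row shifts and turns the commanded pose from where the row before left it, along the tool's axes as they then stand; what a row does not reach is not made up. A row lasts 1/10 s, in which the tool goes at most 50 mm and 8.59 degrees, less where a joint would pass 70% of its speed; a pose out of reach is approached as far as the arm can. A call with a number of a shift or a turn outside -1 to 1 is refused whole. A call with a gripper value outside its range is refused whole. "grip" is the closure in counts, from 0 (fully open) to 255 (shut), set as the call begins (left out, the last holds). The fingers move at their own pace and stop on an object; "force" is the grip in N (left out, the last holds). Time passes only in rows, so rows that do not move let the fingers close. It gives the time, the measured TCP pose, the force and the opening at its end, in the units of the state.
- bot.state(): the state, without advancing time (a new reading comes with each control period).
- bot.snapshot(name): name is "scene" or "top" or "wrist"; returns a dict with "image" (400x640x3 uint8, red, green, blue), "fovy" (degrees; the focal length in pixels is half the picture's height over the tangent of half this angle, whatever the lens; pixels are square), "cx", "cy" (the principal point, pixels), "k1" (the pictures are not rectified: a ray, as slopes to the right and down, at radius r is drawn at 1 + k1 r^2 times it, then the intrinsics apply), "R" (3x3) and "t" (3): a world point X has camera coordinates R X + t; the wrist camera has in their place "mount" (4x4, takes a point from camera to tool coordinates, whose origin is the TCP and whose axes are the tool frame's). Camera axes: x right, y down, z forward; pixel columns grow to the right and rows downward; lengths in m; the calibration is good to about 2 mm. A picture is of the moment at which its call begins: read the wrist's pose just before it. There is no depth.
- bot.finish_job(): hands the job in, once; it reports no verdict.
The state is a dict: "time_s": time; "joints": joint angles; "qd": joint speeds; "joint_torque": joint torques, N m; "eef_pos": TCP position; "tcp_rot": TCP orientation; "ft_force": force on the tool from outside, world axes, zero at the start; "ft_torque": the same for the moment, N m; "gripper_width": opening from 0.0 (shut) to 1.0 (fully open).
Only numpy, scipy, OpenCV 4.12 (cv2) and the standard library are available. Lean on these libraries where they do the work, as an engineer would, in place of code of your own. Each camera call takes 0.05 s, during which the arm holds its last target.

### The job

The pearl has dropped through the sieve into the little pocket of the pan beneath: lift the sieve off, hang it by its bail on both prongs of the hook stand and let go of it. Then take the pan by its wooden grip, carry it level under the magnifier without the pearl rolling out of its pocket, and finish still holding it there in the air, level and still, with the pearl in focus, on the axis of the lens and 85 mm below the middle of the glass. Do not touch the pearl, and leave the pliers, tweezers, loupe, ring box and graver where they lie.

Things in the scene. Friction and masses are not known exactly. Their poses are not given: they have to be found in the camera images.
- sieve: Pearl sieve: steel ring 90 mm across, 34 mm high, wire grid inside, with a fixed upright wire bail; about 90 g. Origin at the centre of its underside, z up, y along the bail's top bar. At the start it stands in the pan, over the pearl, and lifts straight off.
- sieve_grip (a point): Middle of the bail's straight top bar, 84 mm above the sieve's underside: centre of a red grip sleeve, 12 mm thick and 36 mm long along the sieve's y. Either side of it the bare 4.4 mm wire runs straight to 37 mm from the middle, then bends down to the ring. 48 mm are free between the ring's top and the bar. The sieve is grasped here, across the bar.
- hook_seat (a point): Half-way between the two prongs, where the centre of the bail's bar rests when hung, 135 mm above the board; axes as the stand's, y along the hung bar. The upturned tips are 25 mm in front of it (towards -x), so the bar must pass at least 25 mm above this height, and at most 40 mm. The prongs run on level for 55 mm behind it; crosspiece and post are 68 mm behind.
- pan: Receiver pan: round aluminium dish 104 mm across with a 10 mm high rim, a brass ring as pocket in its middle, and a handle that rises to a wooden grip. It weighs about 140 g, most of it in the dish. Origin at the centre of its underside, z up, x pointing from the grip to the dish's middle.
- pan_grip (a point): Centre of the pan's wooden grip, a bar 76 mm long (along the pan's x), 13 mm wide and 18 mm high; 135 mm from the middle of the dish towards the pan's -x and 42 mm above its underside. Here the pan is grasped, across the bar.
- pan_pocket (a point): Centre of the pocket, 12 mm above the pan's underside, where the pearl's centre is when it lies in the middle. The pocket's brass ring is 26 mm wide inside and only 2.2 mm high, so the pearl rolls about in it and leaps out of it at a tilt of about 40 degrees or a jolt.
- pearl_center (a point): Centre of the loose pearl, a smooth white ball of 16 mm diameter and 12 g, in the pan's pocket.
- lens_focus (a point): Focus of the fixed magnifier: on the vertical axis of its round lens (black frame 90 mm across, 14 mm thick), 85 mm below the middle of the glass and about 200 mm above the board, over the wooden bench pin (top 120 mm above the board). The frame's underside is 78 mm above this point. The boom runs from the lens back and to the left, to a post on the bench top.
- pliers: Green-handled pliers, 140 x 47 x 11 mm, lying on the board; not to be moved. Origin at the centre of the underside.
- tweezers: Steel tweezers, 130 x 15 x 8 mm, lying on the board; not to be moved. Origin at the centre of the underside.
- loupe: Grey loupe, 31 mm across and 19 mm high, on the left of the board; not to be moved. Origin at the centre of the underside.
- ring_box: Purple ring box, 40 x 46 x 32 mm, on the right of the board; not to be moved. Origin at the centre of the underside.
- graver: Graver with a blue handle, 130 x 9 x 9 mm, lying on the front of the board; not to be moved. Origin at the centre of the underside.
- hook: Fixed hook stand, foot 110 x 90 mm: two level parallel steel prongs (5 mm thick, 56 mm apart) on a post. They run along its x and are open towards its -x, where the tips turn up 18 mm above the prongs' centre line. Behind is a crosspiece. Origin on the board below the prongs. Hang the sieve by bringing it in along the stand's +x, prongs between ring and bar, then lowering it.

How it is judged:
On the way, in this order (a step that is already met when the one before it is completed fails the run):
1. the sieve hangs by its bail on both prongs of the hook stand, released (x of sieve_grip in the frame of hook_seat between -0.016 and 0.06 m and y of sieve_grip in the frame of hook_seat between -0.02 and 0.02 m and z of sieve_grip in the frame of hook_seat between -0.008 and 0.01 m and contact force between sieve and hook above 0.3 N and contact force between sieve and the arm below 0.05 N and contact force between sieve and the fingers below 0.05 N and angle between sieve's own z axis and vertical below 0.25 rad and linear speed of sieve below 0.05 m/s), for 0.3 s.
2. the pan is lifted clear of the board by its wooden grip, with the pearl in its pocket (height (world z) of pan above 0.03 m and contact force between pan and the fingers above 1 N and distance between pearl_center and pan_pocket below 0.012 m and distance between the grasp point and pan_grip below 0.05 m), for 0.2 s.
At the end, for the whole second after the job is handed in: The sieve hangs released and at rest by its bail on both prongs. The gripper holds the pan by its wooden grip (within 50 mm of its centre), clear of all else, still and level within 5 degrees, the pearl at rest in its pocket and the pocket within 15 mm of the focus, sideways and in height (all of step 1 and distance between pearl_center and pan_pocket below 0.012 m and contact force between pan and the fingers above 1 N and horizontal distance between pan_pocket and lens_focus below 0.015 m and z of pan_pocket in the frame of lens_focus between -0.015 and 0.015 m and angle between pan's own z axis and vertical below 0.09 rad and linear speed of pan below 0.02 m/s and linear speed of pearl below 0.04 m/s and contact force between pan and magnifier below 0.05 N and contact force between pan and sieve below 0.05 N and contact force between pan and hook below 0.05 N and distance between the grasp point and pan_grip below 0.05 m); the arm keeps its last pose, push and grip.
It fails at once if the pearl leaves the pan's pocket (distance between pearl_center and pan_pocket above 0.0145 m).
It fails at once if the pan tips more than 20 degrees (angle between pan's own z axis and vertical above 0.35 rad).
It fails at once if the gripper touches the pearl (contact force between any of the fingers, the arm and pearl above 0.2 N).
It fails at once if the pliers, tweezers, loupe, ring box or graver are moved more than 30 mm (distance of any of pliers, tweezers, loupe, ring_box, graver from where it was at the start of the episode above 0.03 m).
It also fails if it takes over 64 s, if anything falls off the work surface, if the arm or the gripper's body presses on something with over 40 N, if the wrist force passes 120 N, or if a joint passes its speed limit or range.

## Working session

There is one attempt and no reset: what is moved stays moved. The work goes in short steps, Python scripts to look and compute and a tool call to move; the robot and the scene stay as the last step left them, time stands still between calls to the robot, and variables do not carry over. Pictures are saved under pics/ and viewed, and the job is handed in when it is done.

Besides the shell and the picture viewer there is one more tool, called after "Emit:" as a command line: name --argument value ..., lists and objects as JSON in quotes. drive_tool: Moves the arm, as the interface text tells. Its arguments: {"type":"object","properties":{"travel":{"type":"array"},"twist":{"type":"array"},"grip":{"type":"number"},"force":{"type":"number"}},"required":["travel","twist"]}

```bash
mkdir -p pics; ls; cat > h.py <<'E'
import numpy as np,cv2
from scipy.spatial.transform import Rotation as Ro
from workcell import bot
def snap(n,f):
    s=bot.state(); d=bot.snapshot(n); cv2.imwrite('pics/'+f+'.png',d['image'][:,:,::-1]); 
    import pickle; pickle.dump((s,d),open('pics/'+f+'.pkl','wb')); return s,d
def load(f):
    import pickle; return pickle.load(open('pics/'+f+'.pkl','rb'))
def cam(s,d):
    if 'R' in d and d.get('R') is not None: return np.array(d['R']),np.array(d['t'])
    T=np.eye(4);T[:3,:3]=Ro.from_quat(s['tcp_rot']).as_matrix();T[:3,3]=s['eef_pos']
    M=np.linalg.inv(T@np.array(d['mount'])); return M[:3,:3],M[:3,3]
def proj(sd,X):
    s,d=sd;R,t=cam(s,d);p=np.atleast_2d(X)@R.T+t;x=p[:,:2]/p[:,2:]
    r2=(x**2).sum(1,keepdims=True);f=200/np.tan(np.radians(d['fovy'])/2)
    return x*(1+d['k1']*r2)*f+[d['cx'],d['cy']]
def ray(sd,uv):
    s,d=sd;R,t=cam(s,d);f=200/np.tan(np.radians(d['fovy'])/2)
    y=(np.array(uv,float)-[d['cx'],d['cy']])/f;x=y.copy()
    for _ in range(30): x=y/(1+d['k1']*(x@x))
    v=R.T@np.array([x[0],x[1],1]);return -R.T@t,v/np.linalg.norm(v)
def atz(sd,uv,z):
    o,v=ray(sd,uv);return o+v*(z-o[2])/v[2]
def tri(obs):
    A=np.zeros((3,3));b=np.zeros(3)
    for sd,uv in obs:
        o,v=ray(sd,uv);P=np.eye(3)-np.outer(v,v);A+=P;b+=P@o
    X=np.linalg.solve(A,b);return X,[proj(sd,X)[0]-uv for sd,uv in obs]
E
python3 - <<'E'
from h import *
print(bot.state())
for n in('scene','top','wrist'):
    s,d=snap(n,n+'0');print({k:v for k,v in d.items() if k!='image'})
E
```

```text
pics
{'time_s': 0.0, 'joints': array([ 1.05532068e+00,  9.18181801e-02,  1.23188405e+00, -2.49540666e-05,
        1.81980565e+00, -5.67039903e-02]), 'qd': array([-5.53279602e-05,  4.70739975e-04, -3.56387470e-04,  2.55281504e-04,
       -2.10459784e-04,  5.41007243e-04]), 'joint_torque': array([ 8.41236451e-04, -4.46462560e+01, -4.06438959e+01,  6.98313955e-02,
        2.98058311e-02, -1.44571281e-04]), 'eef_pos': array([0.26556939, 0.53768759, 0.22153228]), 'tcp_rot': array([ 0.16013158,  0.68876706, -0.16143563,  0.6884013 ]), 'ft_force': array([-0.03281392, -0.30521501, -0.45908836]), 'ft_torque': array([-0.00709612, -0.013203  ,  0.00669129]), 'gripper_width': 0.9977533512464988}
{'fovy': 52.35784383513516, 'cx': 319.8840028177246, 'cy': 193.97206773891693, 'k1': -0.05975156487819963, 'R': array([[ 0.61843172, -0.78564021,  0.01765377],
       [-0.38308451, -0.3210149 , -0.86613838],
       [ 0.68614026,  0.52888457, -0.4994924 ]]), 't': array([-0.31643748,  0.32211102,  0.58223998])}
{'fovy': 52.176085554409376, 'cx': 317.3824237741403, 'cy': 202.54151746568294, 'k1': -0.08831065636929472, 'R': array([[ 0.0225786 , -0.99957567,  0.01840345],
       [-0.98303923, -0.02554868, -0.18160709],
       [ 0.18200021, -0.01399088, -0.98319895]]), 't': array([-0.02705869,  0.50726523,  1.06223278])}
{'fovy': 68.62667156871578, 'cx': 320.0511949489423, 'cy': 195.29162039557372, 'k1': -0.0371545188504497, 'mount': array([[-2.72258779e-04, -2.82957362e-01,  9.59132450e-01,
        -1.60975525e-01],
       [ 9.99999963e-01, -7.17715357e-05,  2.62685810e-04,
        -7.01901713e-04],
       [-5.49047478e-06,  9.59132486e-01,  2.82957371e-01,
        -7.64566418e-02],
       [ 0.00000000e+00,  0.00000000e+00,  0.00000000e+00,
         1.00000000e+00]])}
```

View pics/scene0.png

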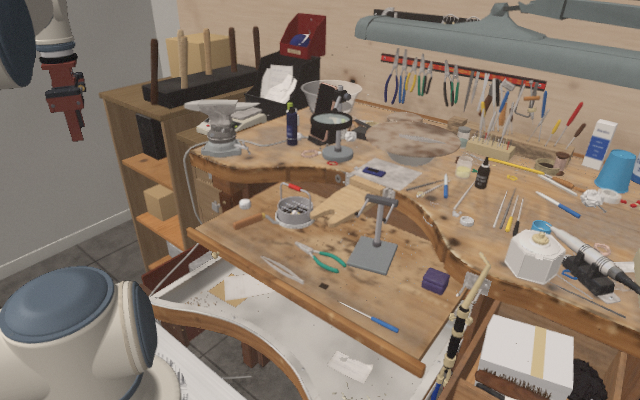

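View pics/top0.png

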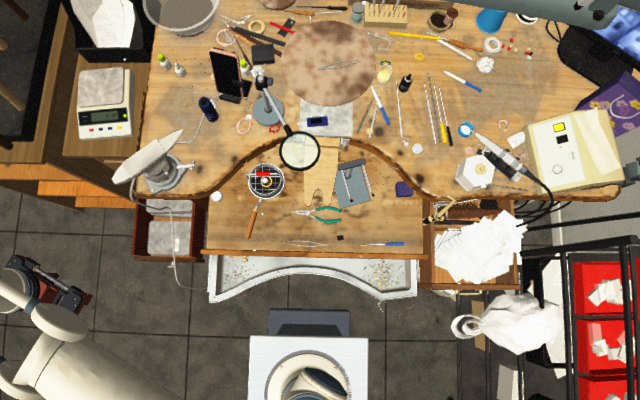

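View pics/wrist0.png

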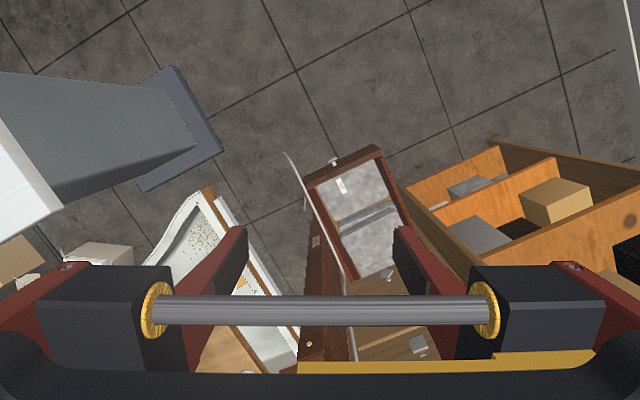

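```bash
python3 - <<'E'
import cv2
a=cv2.imread('pics/top0.png')[130:260,200:420];cv2.imwrite('pics/t0z.png',cv2.resize(a,None,fx=3.6,fy=3.6,interpolation=3))
a=cv2.imread('pics/scene0.png')[100:280,220:420];cv2.imwrite('pics/s0z.png',cv2.resize(a,None,fx=3.3,fy=3.3,interpolation=3))
E
```

```text
(no output)
```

View pics/t0z.png

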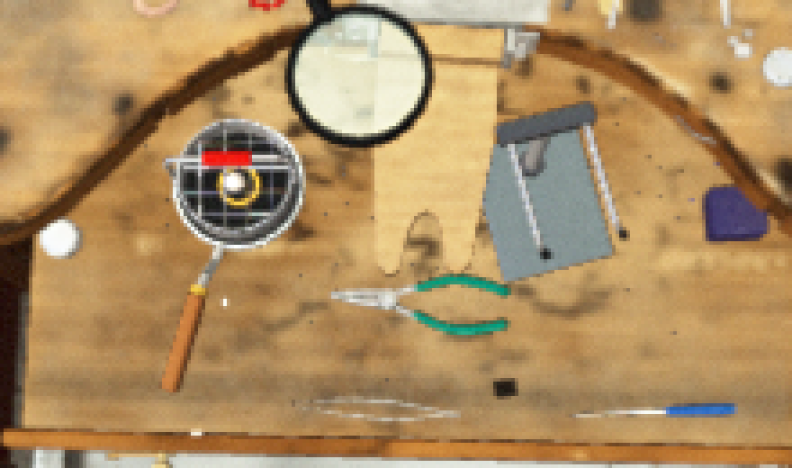

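View pics/s0z.png

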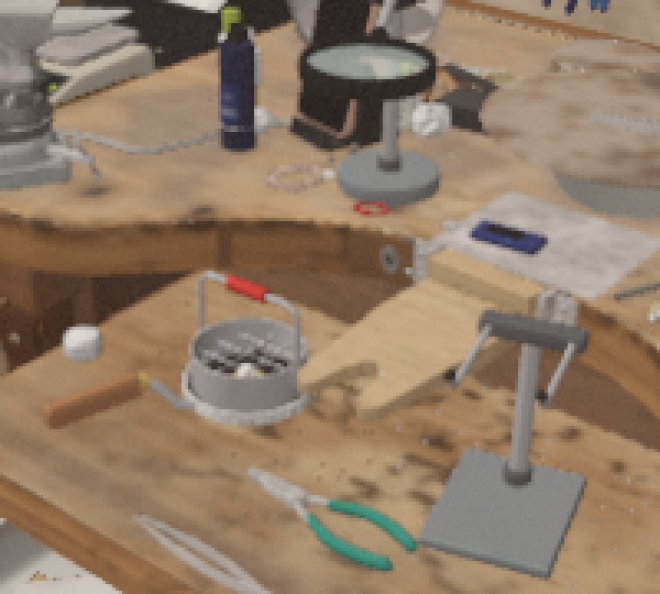

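```bash
python3 - <<'E'
from h import *
np.set_printoptions(precision=4,suppress=True)
T=load('top0');S=load('scene0')
t=lambda a,b:np.array([200+(a+.5)/3.6-.5,130+(b+.5)/3.6-.5]); s=lambda a,b:np.array([220+(a+.5)/3.3-.5,100+(b+.5)/3.3-.5])
P={'sleeve':((227,158),(246,287)),'tipL':((545,254),(451,377)),'tipR':((622,233),(545,398)),'lens':((360,75),(368,72)),'grip':((184.5,340),(92,400)),
'barL':((168,162),(203,275)),'barR':((292,160),(296,303)),'gf':((172,390),(52,413)),'gn':((197,290),(140,381)),
'cpL':((500,132),(487,322)),'cpR':((594,112),(584,340)),'postfoot':((530,173),(515,475)), 'pearl':((236,184),(249,370))}
for k,(a,b) in P.items():
    X,r=tri([(T,t(*a)),(S,s(*b))]);print(k,X,np.round(np.concatenate(r),1))
print('cam',-cam(*T)[0].T@cam(*T)[1],-cam(*S)[0].T@cam(*S)[1])
for n,p in dict(footbl=(503,280),footbr=(613,253),foottl=(487,200),footR=(590,150)).items(): print(n,atz(T,t(*p),.008))
for n,p in dict(fl=(421,538),fr=(547,575),bl=(465,450),br=(585,480)).items(): print('S',n,atz(S,s(*p),.008))
# dish centre: brass ring
print('dish ring',atz(T,t(240,188),.005),'sievering',atz(T,t(238,183),.037))
E
```

```text
sleeve [0.5741 0.1319 0.09  ] [ 0.1 -0.1 -0.1  0. ]
tipL [ 0.4988 -0.0975  0.1419] [ 0.2 -0.2 -0.4  0.1]
tipR [ 0.5156 -0.1517  0.1411] [ 0.5 -0.3 -0.8  0.1]
lens [0.5793 0.0297 0.2809] [ 0.1 -0.1 -0.2  0. ]
grip [0.4445 0.1636 0.0418] [-0.1  0.1  0.2 -0. ]
barL [0.5717 0.175  0.086 ] [ 0.4 -0.3 -0.5  0.1]
barR [0.573  0.0834 0.0943] [ 0.2 -0.2 -0.3  0. ]
gf [0.4083 0.1685 0.0472] [ 0.6 -0.6 -1.   0.1]
gn [0.4833 0.1556 0.0418] [ 0.1 -0.1 -0.1  0. ]
cpL [ 0.5892 -0.0664  0.1275] [ 0.3 -0.2 -0.5  0.1]
cpR [ 0.6037 -0.1319  0.1325] [-0.1  0.   0.1 -0. ]
postfoot [ 0.5881 -0.0986  0.0174] [ 0.6 -0.5 -0.9  0.1]
pearl [0.5733 0.1318 0.0169] [ 0.5 -0.5 -0.8  0.1]
cam [0.3059 0.0008 1.137 ] [-0.0804 -0.4531  0.5754]
footbl [ 0.5026 -0.0773  0.008 ]
footbr [ 0.5263 -0.1635  0.008 ]
foottl [ 0.5663 -0.0639  0.008 ]
footR [ 0.6093 -0.1453  0.008 ]
S fl [ 0.5029 -0.0821  0.008 ]
S fr [ 0.5237 -0.1653  0.008 ]
S bl [ 0.604  -0.0503  0.008 ]
S br [ 0.6276 -0.1352  0.008 ]
dish ring [0.5715 0.1312 0.005 ] sievering [0.5679 0.1292 0.037 ]
```

```bash
cat >> h.py <<'E'
def goto(p,yaw=None,Rt=None,s=None):
    "print travel/twist totals in tool frame; yaw: angle of tool y? uses tool down, z axis heading=yaw"
    s=s or bot.state();R=Ro.from_quat(s['tcp_rot']).as_matrix()
    if Rt is None:
        z=np.array([np.cos(yaw),np.sin(yaw),0]);x=np.array([0,0,-1.]);Rt=np.stack([x,np.cross(z,x),z],1)
    rv=Ro.from_matrix(R.T@Rt).as_rotvec()
    d=np.array(p)-s['eef_pos']
    print('pos',s['eef_pos'].round(4),'rot deg',np.degrees(rv).round(2),'twist',(np.degrees(rv)/120).round(4),'| travel now-frame',(R.T@d/.12).round(4),'| travel target-frame',(Rt.T@d/.12).round(4))
E
python3 - <<'E'
from h import *
np.set_printoptions(precision=4,suppress=True)
T=load('top0');S=load('scene0')
s=bot.state();print(Ro.from_quat(s['tcp_rot']).as_matrix())
goto([.574,.132,.22],0)
goto([.574,.132,.22],np.pi/2)
for z in(.28,.32,.36):
  print(z,[atz(T,p,z).round(3) for p in((289,135),(280,118),(265,85),(258,70))])
a=cv2.imread('pics/top0.png')[60:175,230:330];cv2.imwrite('pics/t0y.png',cv2.resize(a,None,fx=5,fy=5,interpolation=3))
a=cv2.imread('pics/scene0.png')[60:170,280:400];cv2.imwrite('pics/s0y.png',cv2.resize(a,None,fx=5,fy=5,interpolation=3))
E
```

```text
[[-0.0007  0.4429  0.8966]
 [-0.0013  0.8966 -0.4429]
 [-1.     -0.0015 -0.    ]]
pos [0.2656 0.5378 0.2218] rot deg [-26.29  -0.02   0.08] twist [-0.2191 -0.0002  0.0007] | travel now-frame [ 0.0175 -1.8935  3.8015] | travel target-frame [ 0.0148 -3.3813  2.5697]
pos [0.2656 0.5378 0.2218] rot deg [-116.29   -0.09    0.05] twist [-0.9691 -0.0007  0.0004] | travel now-frame [ 0.0175 -1.8935  3.8015] | travel target-frame [ 0.0148 -2.5697 -3.3813]
0.28 [array([0.614, 0.055, 0.28 ]), array([0.654, 0.076, 0.28 ]), array([0.733, 0.114, 0.28 ]), array([0.77 , 0.132, 0.28 ])]
0.32 [array([0.6  , 0.052, 0.32 ]), array([0.637, 0.073, 0.32 ]), array([0.713, 0.108, 0.32 ]), array([0.748, 0.125, 0.32 ])]
0.36 [array([0.586, 0.05 , 0.36 ]), array([0.621, 0.069, 0.36 ]), array([0.693, 0.103, 0.36 ]), array([0.726, 0.119, 0.36 ])]
```

View pics/t0y.png

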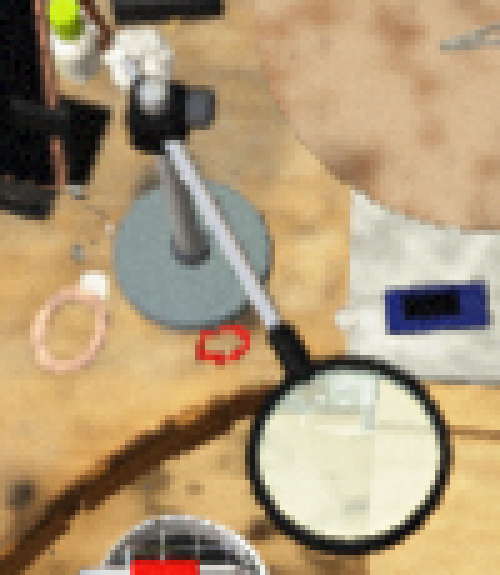

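View pics/s0y.png

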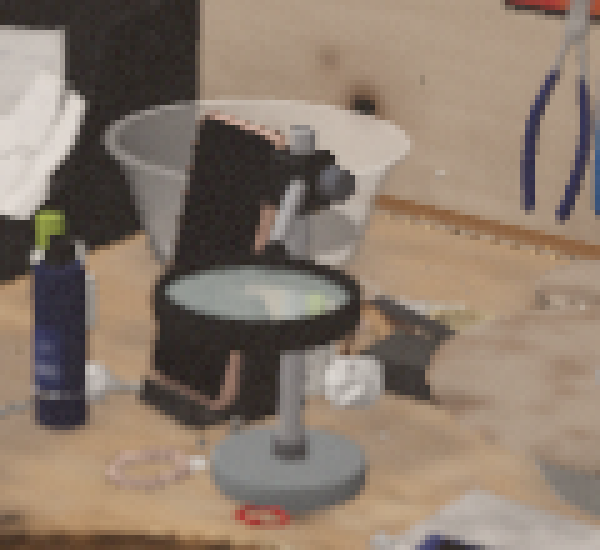

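```bash
python3 - <<'E'
from h import *
goto([.42,.16,.24],-np.pi/2)
E
```

```text
pos [0.2656 0.5378 0.2218] rot deg [6.371e+01 4.000e-02 8.000e-02] twist [5.309e-01 4.000e-04 6.000e-04] | travel now-frame [-0.1486 -2.2529  2.5476] | travel target-frame [-0.1518  1.2864  3.148 ]
```

Emit:
drive_tool --travel '[[-0.015,-0.225,0.255],[-0.015,-0.225,0.255],[-0.015,-0.225,0.255],[-0.015,-0.225,0.255],[-0.015,-0.225,0.255]]' --twist '[[0,0,0],[0,0,0],[0,0,0],[0,0,0],[0,0,0]]'

```text
time_s: 0.65
eef_pos: [0.3433, 0.3476, 0.2314]
tcp_rot: [0.161, 0.689, -0.161, 0.689]
ft_force: [0.1, 1.1, -0.6]
gripper_width: 0.997
```

Emit:
drive_tool --travel '[[-0.015,-0.225,0.255],[-0.015,-0.225,0.255],[-0.015,-0.225,0.255],[-0.015,-0.225,0.255],[-0.015,-0.225,0.255]]' --twist '[[0,0,0],[0,0,0],[0,0,0],[0,0,0],[0,0,0]]'

```text
time_s: 1.15
eef_pos: [0.4207, 0.1587, 0.2406]
tcp_rot: [0.161, 0.689, -0.161, 0.689]
ft_force: [1.2, 0.2, -0.8]
gripper_width: 1.001
```

Emit:
drive_tool --travel '[[0,0,0],[0,0,0],[0,0,0],[0,0,0],[0,0,0]]' --twist '[[0.07,0,0],[0.07,0,0],[0.07,0,0],[0.07,0,0],[0.07,0,0]]'

```text
time_s: 1.65
eef_pos: [0.4204, 0.1602, 0.2403]
tcp_rot: [0.399, 0.584, -0.399, 0.584]
ft_force: [-0.1, 0.2, 0.0]
gripper_width: 1.006
```

Emit:
drive_tool --travel '[[0,0,0],[0,0,0],[0,0,0]]' --twist '[[0.07,0,0],[0.07,0,0],[0.041,0,0]]'

```text
time_s: 1.95
eef_pos: [0.4204, 0.1603, 0.2403]
tcp_rot: [-0.501, -0.499, 0.502, -0.499]
ft_force: [-0.1, -0.9, 1.1]
gripper_width: 0.998
```

```bash
python3 - <<'E'
from h import *
s,d=snap('wrist','w1')
print(s['time_s'],s['joints'])
goto([.574,.132,.20],-np.pi/2)
E
```

```text
1.95 [ 2.88702778e-01 -3.07316974e-01  1.56944790e+00 -1.82268698e-05
  1.87999405e+00  2.94096761e-01]
pos [0.4204 0.1603 0.2404] rot deg [-0.47  0.01  0.03] twist [-0.0039  0.0001  0.0002] | travel now-frame [0.3357 1.282  0.2253] | travel target-frame [0.3363 1.28   0.2359]
```

View pics/w1.png

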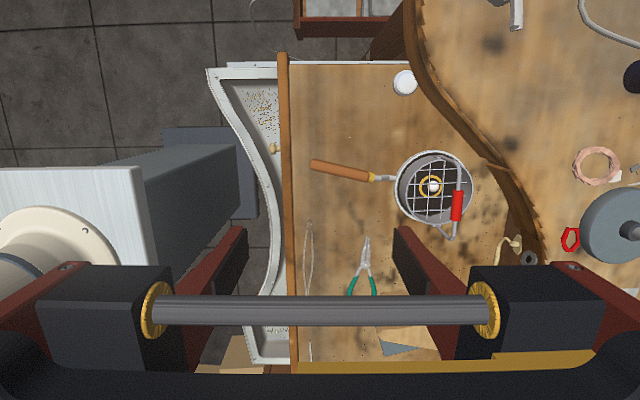

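```bash
python3 - <<'E'
from h import *
np.set_printoptions(precision=4,suppress=True)
a=cv2.imread('pics/w1.png')[130:250,300:490];cv2.imwrite('pics/w1z.png',cv2.resize(a,None,fx=4,fy=4,interpolation=3))
T=load('top0');S=load('scene0');W=load('w1')
for n,X in dict(sl=[.574,.132,.09],grip=[.4445,.1636,.0418],pearl=[.5733,.1318,.0169]).items(): print(n,proj(W,X))
E
```

```text
sl [[455.6118 205.6896]]
grip [[338.7292 170.0257]]
pearl [[431.506  188.9023]]
```

View pics/w1z.png

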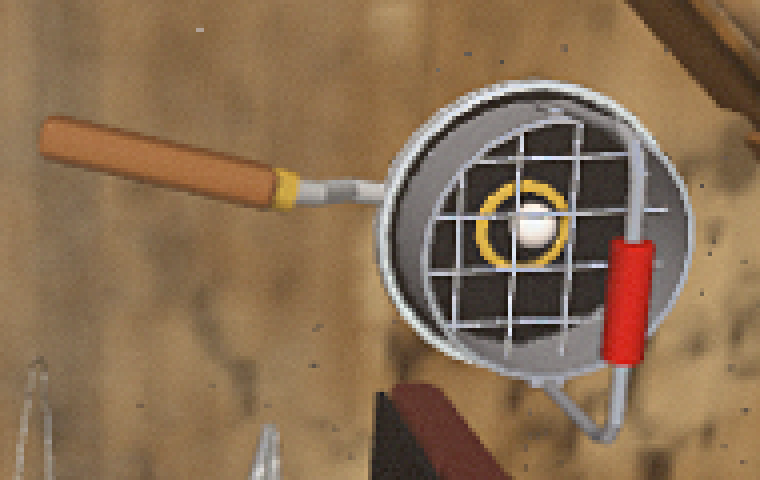

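```bash
python3 - <<'E'
from h import *
np.set_printoptions(precision=4,suppress=True)
T=load('top0');S=load('scene0');W=load('w1')
w=lambda a,b:np.array([300+(a+.5)/4-.5,130+(b+.5)/4-.5]);t=lambda a,b:np.array([200+(a+.5)/3.6-.5,130+(b+.5)/3.6-.5]); s=lambda a,b:np.array([220+(a+.5)/3.3-.5,100+(b+.5)/3.3-.5])
def line(p,q,z):
    a,b=atz(W,w(*p),z),atz(W,w(*q),z);d=a-b;print(a,b,np.degrees(np.arctan2(d[1],d[0])),np.linalg.norm(d))
line((636,165),(616,400),.088); line((637,145),(610,430),.088);line((275,188),(45,138),.046)
for a,b,c in (((227,158),(246,287),(629,302)),((184.5,340),(92,400),(160,163)),((236,184),(249,370),(533,224))): print(tri([(T,t(*a)),(S,s(*b)),(W,w(*c))]))
E
```

```text
[0.5733 0.1716 0.088 ] [0.5764 0.1019 0.088 ] 92.57378560798313 0.06970132234719709
[0.5729 0.1771 0.088 ] [0.5759 0.0924 0.088 ] 92.0211020195805 0.08475491040461208
[0.4812 0.1559 0.046 ] [0.41  0.172 0.046] -12.706569900624503 0.07297871705752618
(array([0.5748, 0.1323, 0.0896]), [array([-0.0792, -0.2861]), array([-0.0311, -0.0126]), array([-0.7191,  0.179 ])])
(array([0.4449, 0.1635, 0.0418]), [array([-0.0684, -0.0091]), array([ 0.3639, -0.078 ]), array([-0.5675, -0.2754])])
(array([0.5752, 0.1339, 0.0141]), [array([-0.1165, -0.945 ]), array([-0.877 ,  0.4016]), array([-0.5678,  1.2419])])
```

```bash
python3 - <<'E'
from h import *
goto([.575,.1325,.16],-np.radians(88))
E
```

```text
pos [0.4204 0.1603 0.2404] rot deg [-2.47  0.01  0.03] twist [-0.0206  0.0001  0.0002] | travel now-frame [0.6691 1.2905 0.221 ] | travel target-frame [0.6696 1.2794 0.2765]
```

Emit:
drive_tool --travel '[[0,0,0],[0,0.3,0.06],[0,0.3,0.07],[0.1,0.3,0.07],[0.2,0.3,0.07]]' --twist '[[-0.021,0,0],[0,0,0],[0,0,0],[0,0,0],[0,0,0]]'

```text
time_s: 2.5
eef_pos: [0.568, 0.1341, 0.2063]
tcp_rot: [0.49, 0.51, -0.487, 0.512]
ft_force: [0.3, 0.3, 0.3]
gripper_width: 1.004
```

Emit:
drive_tool --travel '[[0.3,0.08,0.007],[0.07,0,0],[0,0,0]]' --twist '[[0,0,0],[0,0,0],[0,0,0]]'

```text
time_s: 2.8
eef_pos: [0.574, 0.1338, 0.1581]
tcp_rot: [0.487, 0.512, -0.49, 0.51]
ft_force: [0.1, -0.6, 0.2]
gripper_width: 0.998
```

```bash
python3 - <<'E'
from h import *
s,d=snap('wrist','w2')
goto([.575,.1325,.0695],-np.radians(88))
print(proj(load('w2'),[.575,.1325,.0885]))
E
```

```text
pos [0.5747 0.1341 0.1606] rot deg [0.57 0.   0.05] twist [0.0048 0.     0.0005] | travel now-frame [0.7591 0.0026 0.0131] | travel target-frame [0.7591 0.002  0.0131]
[[320.65916211 206.6264811 ]]
```

View pics/w2.png

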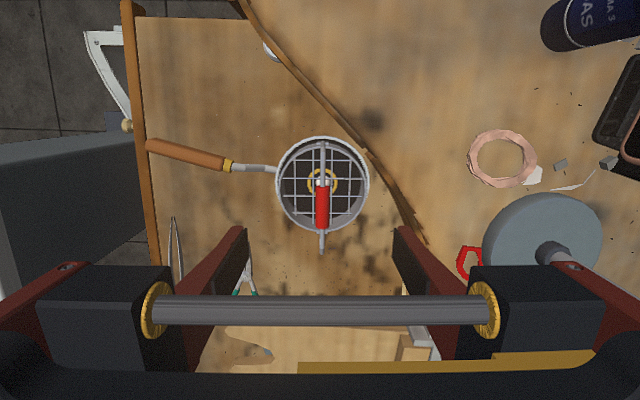

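Emit:
drive_tool --travel '[[0.25,0,0.005],[0.25,0,0.005],[0.15,0,0.003],[0.1,0,0],[0,0,0]]' --twist '[[0,0,0],[0,0,0],[0,0,0],[0,0,0],[0,0,0]]'

```text
time_s: 3.35
eef_pos: [0.5751, 0.1326, 0.0707]
tcp_rot: [0.489, 0.511, -0.489, 0.511]
ft_force: [-0.6, -0.0, 0.2]
gripper_width: 1.001
```

Emit:
drive_tool --travel '[[0,0,0],[0,0,0],[0,0,0],[0,0,0],[0,0,0]]' --twist '[[0,0,0],[0,0,0],[0,0,0],[0,0,0],[0,0,0]]' --grip 255 --force 25

```text
time_s: 3.85
eef_pos: [0.5757, 0.1324, 0.0706]
tcp_rot: [0.489, 0.511, -0.489, 0.511]
ft_force: [0.2, -0.2, -0.6]
gripper_width: 0.585
```

Emit:
drive_tool --travel '[[0,0,0],[0,0,0],[0,0,0]]' --twist '[[0,0,0],[0,0,0],[0,0,0]]'

```text
time_s: 4.15
eef_pos: [0.5754, 0.1323, 0.0701]
tcp_rot: [0.489, 0.511, -0.489, 0.511]
ft_force: [-0.5, -0.7, 0.6]
gripper_width: 0.315
```

```bash
python3 - <<'E'
from h import *
s,d=snap('wrist','w3');print(s['time_s'],s['gripper_width'],s['eef_pos'],s['ft_force'])
E
```

```text
4.15 0.31453507091066124 [0.57544296 0.13231162 0.07012814] [-0.4853996  -0.65155364  0.58007273]
```

View pics/w3.png

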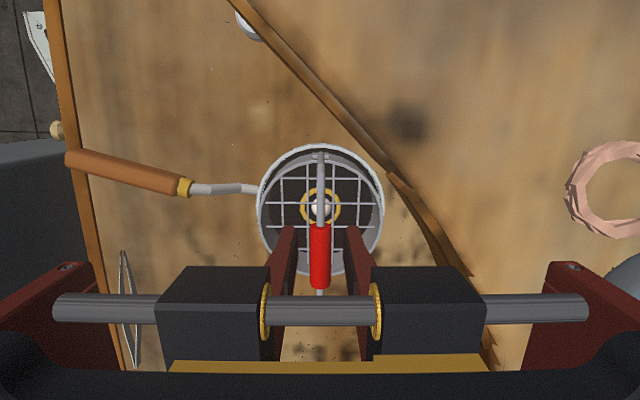

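Emit:
drive_tool --travel '[[0,0,0],[0,0,0],[0,0,0],[0,0,0],[0,0,0]]' --twist '[[0,0,0],[0,0,0],[0,0,0],[0,0,0],[0,0,0]]'

```text
time_s: 4.7
eef_pos: [0.5755, 0.1323, 0.0702]
tcp_rot: [0.489, 0.511, -0.489, 0.511]
ft_force: [0.6, 0.6, 0.9]
gripper_width: 0.129
```

Emit:
drive_tool --travel '[[-0.03,0,0],[-0.06,0,0],[-0.1,0,0],[-0.15,0,0],[-0.2,0,0]]' --twist '[[0,0,0],[0,0,0],[0,0,0],[0,0,0],[0,0,0]]'

```text
time_s: 5.2
eef_pos: [0.5751, 0.1323, 0.1357]
tcp_rot: [0.489, 0.511, -0.489, 0.511]
ft_force: [0.5, -0.2, -0.7]
gripper_width: 0.13
```

```bash
python3 - <<'E'
from h import *
s,d=snap('wrist','w4');print(s['time_s'],s['gripper_width'],s['eef_pos'],s['ft_force'])
h=np.radians(15.5);u=np.array([np.cos(h),np.sin(h)]);seat=np.array([.531,-.118])
pre=seat-.1*u;print(pre)
goto([*pre,.167-.019],-np.pi/2+h)
E
```

```text
5.2 0.13010222387525086 [0.57507111 0.13230546 0.13567898] [ 0.5420797  -0.19767353 -0.67986277]
[ 0.43463695 -0.14472384]
pos [0.577  0.1326 0.1416] rot deg [-1.298e+01 -1.000e-02 -4.000e-01] twist [-1.082e-01 -1.000e-04 -3.300e-03] | travel now-frame [-0.0638 -1.2867  2.257 ] | travel target-frame [-0.053  -1.7613  1.9102]
```

View pics/w4.png

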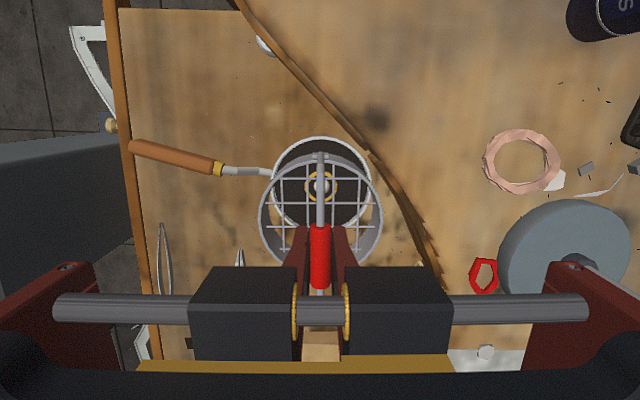

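Emit:
drive_tool --travel '[[-0.1,-0.2,0],[-0.1,-0.28,0],[0,-0.28,0],[0,-0.28,0],[0,-0.2,0.1]]' --twist '[[0,0,0],[0,0,0],[0,0,0],[0,0,0],[0,0,0]]'

```text
time_s: 5.75
eef_pos: [0.4259, 0.1145, 0.1598]
tcp_rot: [0.489, 0.511, -0.488, 0.511]
ft_force: [-0.3, 0.0, -1.4]
gripper_width: 0.126
```

Emit:
drive_tool --travel '[[0,0,0.2],[0,0,0.33],[0,0,0.33],[0,0,0.33],[0,0,0.33]]' --twist '[[0,0,0],[0,0,0],[0,0,0],[0,0,0],[0,0,0]]'

```text
time_s: 6.25
eef_pos: [0.4354, -0.0699, 0.1599]
tcp_rot: [0.489, 0.51, -0.488, 0.512]
ft_force: [0.4, 0.1, -1.4]
gripper_width: 0.126
```

Emit:
drive_tool --travel '[[0,0,0.3],[0,0,0.2],[0,0,0.1],[0,0,0],[0,0,0]]' --twist '[[0,0,0],[0,0,0],[-0.05,0,0],[-0.06,0,0],[0,0,0]]'

```text
time_s: 6.75
eef_pos: [0.4385, -0.1409, 0.1595]
tcp_rot: [0.427, 0.563, -0.427, 0.564]
ft_force: [-0.5, 0.1, -0.4]
gripper_width: 0.125
```

```bash
python3 - <<'E'
from h import *
s,d=snap('wrist','w5');print(s['time_s'],s['gripper_width'])
snap('scene','s5');snap('top','t5')
h=np.radians(15.5);u=np.array([np.cos(h),np.sin(h)]);seat=np.array([.531,-.118])
pre=seat-.1*u
goto([*pre,.167-.019],-np.pi/2+h)
a=cv2.imread('pics/scene0.png')[180:280,340:400]
a=cv2.imread('pics/t5.png')[130:260,290:420];cv2.imwrite('pics/t5z.png',cv2.resize(a,None,fx=4.5,fy=4.5,interpolation=3))
a=cv2.imread('pics/s5.png')[150:290,280:420];cv2.imwrite('pics/s5z.png',cv2.resize(a,None,fx=4,fy=4,interpolation=3))
E
```

```text
6.75 0.12490016271950113
pos [ 0.4386 -0.1401  0.1594] rot deg [ 0.07  0.02 -0.03] twist [ 0.0006  0.0002 -0.0003] | travel now-frame [ 0.0948 -0.0422  0.028 ] | travel target-frame [ 0.0948 -0.0421  0.028 ]
```

View pics/w5.png

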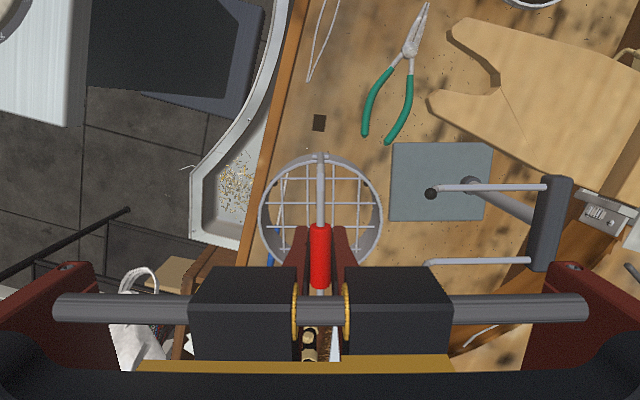

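View pics/t5z.png

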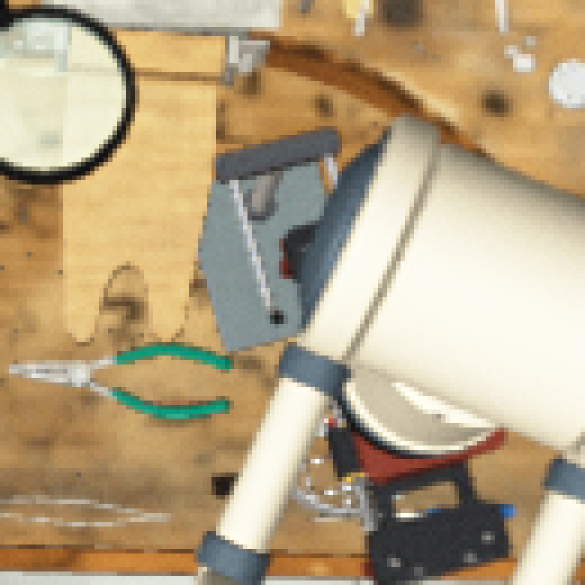

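View pics/s5z.png

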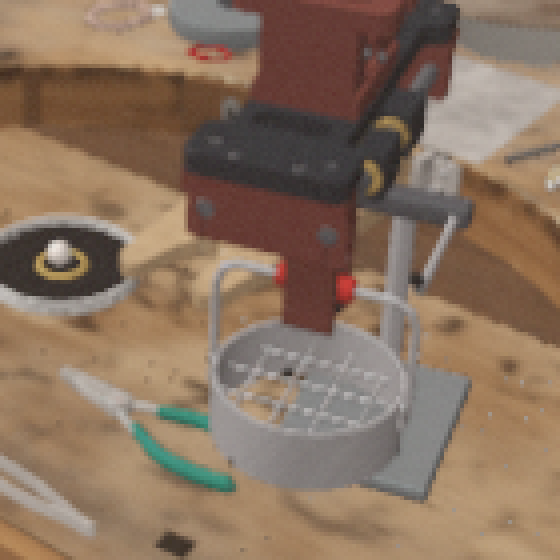

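```bash
python3 - <<'E'
from h import *
np.set_printoptions(precision=4,suppress=True)
W=load('w5')
for z in(.1303,):
    A=[atz(W,p,z) for p in((445,188.5),(545,187),(435,262.5),(530,261))]
    for a in A: print(a)
    for i in(0,2): d=A[i+1]-A[i];print(np.degrees(np.arctan2(d[1],d[0])))
    print('gap',np.linalg.norm(A[0]-A[2]))
    R=Ro.from_quat(W[0]['tcp_rot']).as_matrix();p=W[0]['eef_pos']
    print([(R.T@(a-p)).round(4) for a in A])
for p in ((431,193),(425,264)): print('tip',atz(W,p,.148))
for p in ((536,180),(531,270)): print('cp',atz(W,p,.137))
for n,X in dict(tl=[.4988,-.0975,.1419],tr=[.5156,-.1517,.1411],sieve=[.4386,-.1401,.1785]).items(): print(n,proj(W,X))
E
```

```text
[ 0.5136 -0.0938  0.1303]
[ 0.5807 -0.0737  0.1303]
[ 0.5284 -0.1479  0.1303]
[ 0.5973 -0.128   0.1303]
16.63243779738277
16.037015339634628
gap 0.05608562283158553
[array([ 0.0292,  0.085 , -0.025 ]), array([ 0.0292,  0.155 , -0.0262]), array([0.0292, 0.0846, 0.031 ]), array([0.0293, 0.1563, 0.0306])]
tip [ 0.4974 -0.0963  0.148 ]
tip [ 0.5121 -0.1432  0.148 ]
cp [ 0.5667 -0.0709  0.137 ]
cp [ 0.5953 -0.1323  0.137 ]
tl [[428.8606 192.6268]]
tr [[421.7806 270.6953]]
sieve [[319.8014 255.438 ]]
```

```bash
python3 - <<'E'
from h import *
h=np.radians(16.3);u=np.array([np.cos(h),np.sin(h)]);seat=np.array([.5311,-.1179])
goto([*(seat+.008*u),.149],-np.pi/2+h)
E
```

```text
pos [ 0.4386 -0.1401  0.1594] rot deg [-0.73  0.02 -0.03] twist [-0.0061  0.0002 -0.0003] | travel now-frame [0.087  0.8588 0.0275] | travel target-frame [0.0865 0.8584 0.0385]
```

Bring it down and half-way in, then look.

Emit:
drive_tool --travel '[[0.087,0,0.0385],[0,0.1,0],[0,0.15,0],[0,0.15,0],[0,0.05,0]]' --twist '[[-0.006,0,0],[0,0,0],[0,0,0],[0,0,0],[0,0,0]]'

```text
time_s: 7.4
eef_pos: [0.4929, -0.1286, 0.1478]
tcp_rot: [0.423, 0.567, -0.423, 0.566]
ft_force: [0.1, -0.2, -1.0]
gripper_width: 0.13
```

Emit:
drive_tool --travel '[[0,0,0],[0,0,0]]' --twist '[[0,0,0],[0,0,0]]'

```text
time_s: 7.6
eef_pos: [0.4913, -0.1294, 0.1483]
tcp_rot: [0.423, 0.567, -0.424, 0.566]
ft_force: [0.2, -0.6, -0.4]
gripper_width: 0.129
```

```bash
python3 - <<'E'
from h import *
s,d=snap('wrist','w6');print(s['time_s'],s['gripper_width'],s['ft_force'])
snap('scene','s6')
h=np.radians(16.3);u=np.array([np.cos(h),np.sin(h)]);seat=np.array([.5311,-.1179])
goto([*(seat+.008*u),.149],-np.pi/2+h)
a=cv2.imread('pics/s6.png')[150:290,280:420];cv2.imwrite('pics/s6z.png',cv2.resize(a,None,fx=4,fy=4,interpolation=3))
E
```

```text
7.6 0.1294195112038129 [ 0.18195617 -0.55786616 -0.41433604]
pos [ 0.4912 -0.1296  0.1486] rot deg [0.11 0.   0.01] twist [0.0009 0.     0.0001] | travel now-frame [-3.500e-03  4.134e-01  3.000e-04] | travel target-frame [-0.0034  0.4134 -0.0006]
```

View pics/w6.png

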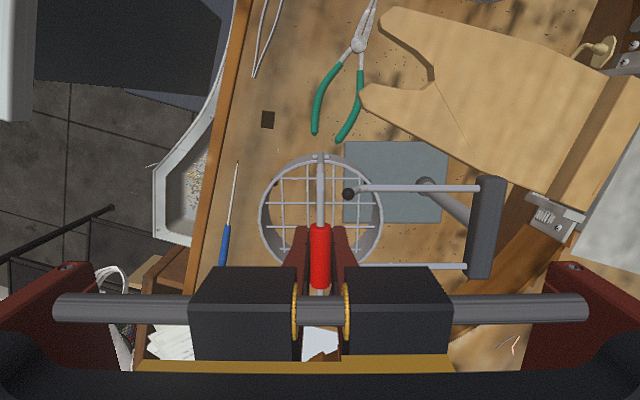

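View pics/s6z.png

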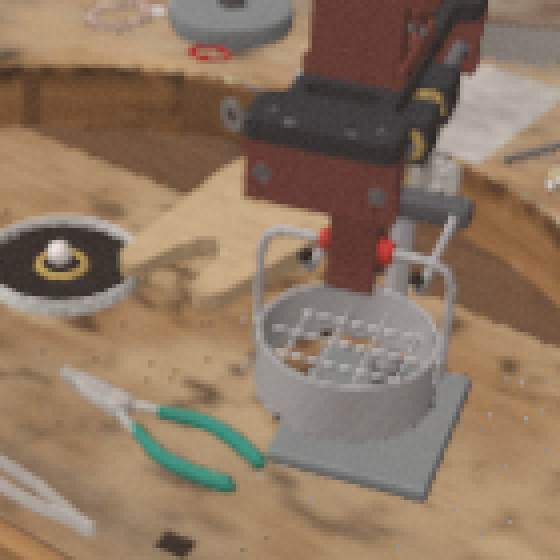

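Emit:
drive_tool --travel '[[0,0.1,0],[0,0.13,0],[0,0.12,0],[0,0.06,0],[0,0,0]]' --twist '[[0,0,0],[0,0,0],[0,0,0],[0,0,0],[0,0,0]]'

```text
time_s: 8.2
eef_pos: [0.5394, -0.1153, 0.1483]
tcp_rot: [0.423, 0.567, -0.423, 0.566]
ft_force: [0.2, -0.3, 0.9]
gripper_width: 0.133
```

```bash
python3 - <<'E'
from h import *
s,d=snap('wrist','w7');print(s['time_s'],s['gripper_width'],s['ft_force'],s['eef_pos'])
snap('scene','s7')
a=cv2.imread('pics/s7.png')[150:290,300:440];cv2.imwrite('pics/s7z.png',cv2.resize(a,None,fx=4,fy=4,interpolation=3))
E
```

```text
8.2 0.13297276273584704 [ 0.16242247 -0.29470446  0.89782684] [ 0.53935073 -0.11528873  0.1483463 ]
```

View pics/s7z.png

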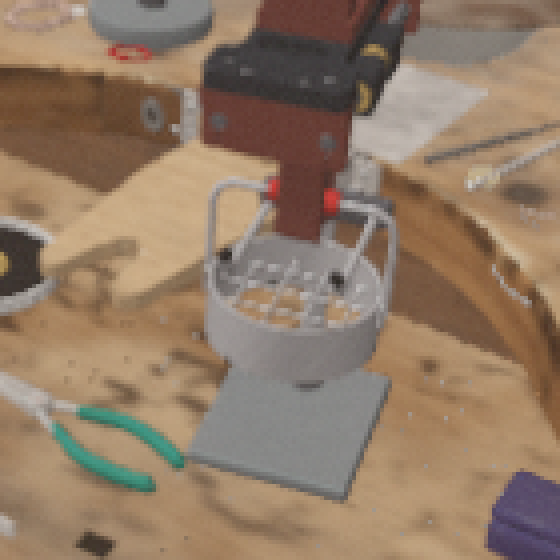

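View pics/w7.png

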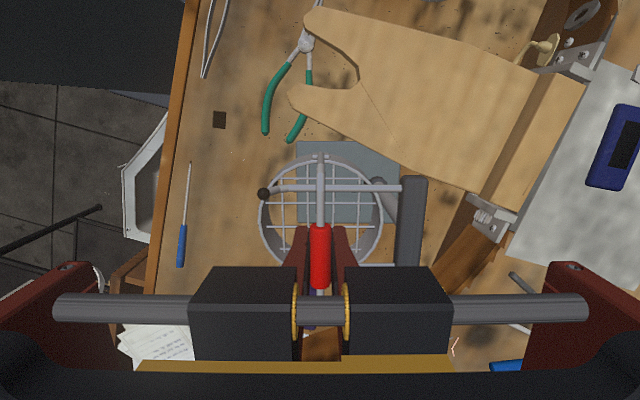

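Emit:
drive_tool --travel '[[0.08,0,0],[0.08,0,0],[0.05,0,0],[0.03,0,0],[0,0,0]]' --twist '[[0,0,0],[0,0,0],[0,0,0],[0,0,0],[0,0,0]]'

```text
time_s: 8.8
eef_pos: [0.5382, -0.1155, 0.1188]
tcp_rot: [0.423, 0.567, -0.424, 0.566]
ft_force: [-0.3, -0.1, 0.1]
gripper_width: 0.13
```

Emit:
drive_tool --travel '[[0.01,0,0],[0,0,0]]' --twist '[[0,0,0],[0,0,0]]'

```text
time_s: 9.0
eef_pos: [0.5389, -0.1156, 0.1188]
tcp_rot: [0.423, 0.566, -0.423, 0.566]
ft_force: [0.2, 0.3, -1.0]
gripper_width: 0.126
```

Emit:
drive_tool --travel '[[0.01,0,0],[0,0,0]]' --twist '[[0,0,0],[0,0,0]]'

```text
time_s: 9.2
eef_pos: [0.5388, -0.1156, 0.1175]
tcp_rot: [0.423, 0.566, -0.423, 0.566]
ft_force: [0.4, 0.7, -0.3]
gripper_width: 0.131
```

Emit:
drive_tool --travel '[[0.01,0,0],[0,0,0]]' --twist '[[0,0,0],[0,0,0]]'

```text
time_s: 9.4
eef_pos: [0.5389, -0.1156, 0.1167]
tcp_rot: [0.424, 0.566, -0.423, 0.567]
ft_force: [-0.5, -0.2, 1.1]
gripper_width: 0.129
```

Emit:
drive_tool --travel '[[0.01,0,0],[0,0,0]]' --twist '[[0,0,0],[0,0,0]]'

```text
time_s: 9.6
eef_pos: [0.539, -0.1157, 0.1164]
tcp_rot: [0.424, 0.566, -0.423, 0.567]
ft_force: [-2.3, 0.9, 6.0]
gripper_width: 0.127
```

Emit:
drive_tool --travel '[[0.01,0,0],[0,0,0]]' --twist '[[0,0,0],[0,0,0]]'

```text
time_s: 9.8
eef_pos: [0.5391, -0.1157, 0.1163]
tcp_rot: [0.424, 0.566, -0.423, 0.567]
ft_force: [-3.8, 1.0, 9.6]
gripper_width: 0.128
```

```bash
python3 - <<'E'
from h import *
s,d=snap('wrist','w8');print(s['time_s'],s['gripper_width'],s['ft_force'],s['eef_pos'])
snap('scene','s8')
a=cv2.imread('pics/s8.png')[150:290,300:440];cv2.imwrite('pics/s8z.png',cv2.resize(a,None,fx=4,fy=4,interpolation=3))
E
```

```text
9.8 0.12759712446783175 [-3.76357108  0.9818375   9.59779958] [ 0.53910037 -0.11569253  0.11626102]
```

View pics/s8z.png

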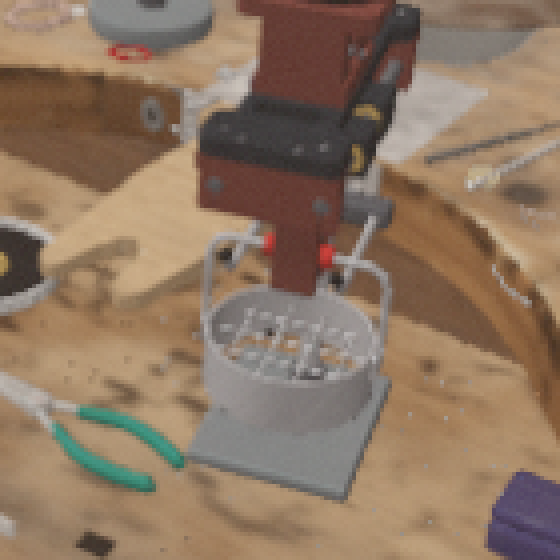

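Emit:
drive_tool --travel '[[-0.01,0,0],[0,0,0]]' --twist '[[0,0,0],[0,0,0]]'

```text
time_s: 10.1
eef_pos: [0.539, -0.1157, 0.1164]
tcp_rot: [0.424, 0.566, -0.423, 0.567]
ft_force: [-2.2, 0.2, 6.6]
gripper_width: 0.132
```

Emit:
drive_tool --travel '[[0,0,0],[0,0,0],[0,0,0],[0,0,0],[0,0,0]]' --twist '[[0,0,0],[0,0,0],[0,0,0],[0,0,0],[0,0,0]]' --grip 135

```text
time_s: 10.6
eef_pos: [0.5386, -0.1156, 0.1146]
tcp_rot: [0.423, 0.566, -0.423, 0.566]
ft_force: [0.0, -0.4, -0.1]
gripper_width: 0.465
```

Emit:
drive_tool --travel '[[0,0,0],[0,0,0],[0,0,0],[0,0,0]]' --twist '[[0,0,0],[0,0,0],[0,0,0],[0,0,0]]'

```text
time_s: 11.0
eef_pos: [0.5388, -0.1156, 0.115]
tcp_rot: [0.423, 0.566, -0.423, 0.566]
ft_force: [0.8, 0.5, -0.4]
gripper_width: 0.469
```

```bash
python3 - <<'E'
from h import *
s,d=snap('wrist','w9');print(s['time_s'],s['gripper_width'],s['ft_force'],s['eef_pos'])
snap('scene','s9')
a=cv2.imread('pics/s9.png')[150:290,300:440];b=cv2.resize(a,None,fx=4,fy=4,interpolation=3);cv2.imwrite('pics/s9z.png',b)
E
```

```text
11.0 0.4685236958029713 [ 0.83600308  0.50889508 -0.37795758] [ 0.53875327 -0.11557636  0.11500282]
```

View pics/s9z.png

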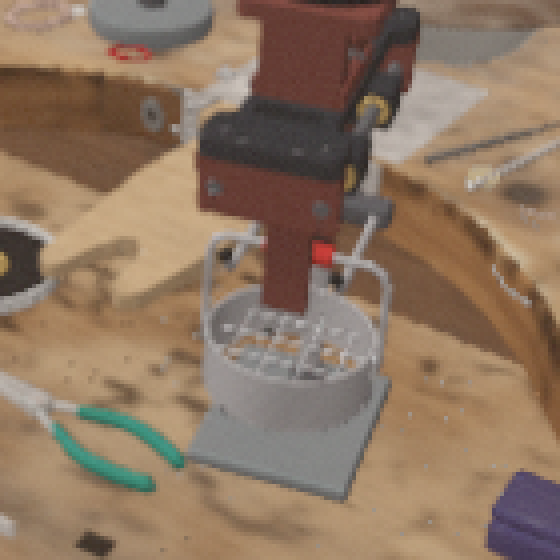

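View pics/w9.png

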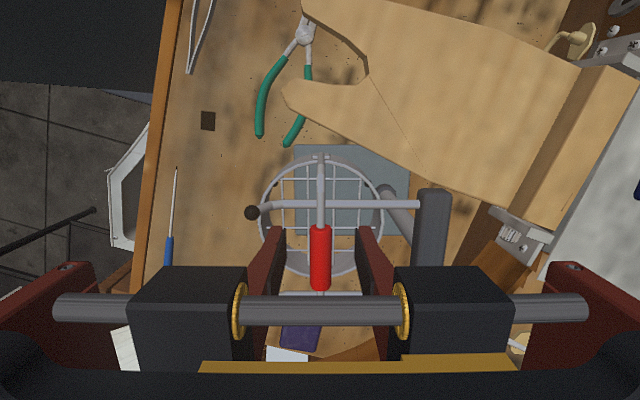

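Emit:
drive_tool --travel '[[-0.06,0,0],[-0.2,0,0],[-0.3,0,0],[-0.3,0,0],[-0.24,0,0]]' --twist '[[0,0,0],[0,0,0],[0,0,0],[0,0,0],[0,0,0]]'

```text
time_s: 11.6
eef_pos: [0.5389, -0.1156, 0.2501]
tcp_rot: [0.424, 0.566, -0.423, 0.567]
ft_force: [0.2, -0.1, 0.4]
gripper_width: 0.472
```

```bash
python3 - <<'E'
from h import *
s,d=snap('wrist','w10');print(s['time_s'],s['gripper_width'],s['ft_force'],s['eef_pos'])
goto([.445,.1635,.20],-np.radians(13))
a=cv2.imread('pics/w10.png')
E
```

```text
11.6 0.4719152492511863 [ 0.17194208 -0.14042918  0.35061364] [ 0.53888451 -0.11560317  0.25009738]
pos [ 0.5399 -0.1159  0.2555] rot deg [-60.57   0.52  -0.27] twist [-0.5047  0.0043 -0.0023] | travel now-frame [ 0.4487 -0.1036 -2.4592] | travel target-frame [ 0.4623  2.0907 -1.2942]
```

View pics/w10.png

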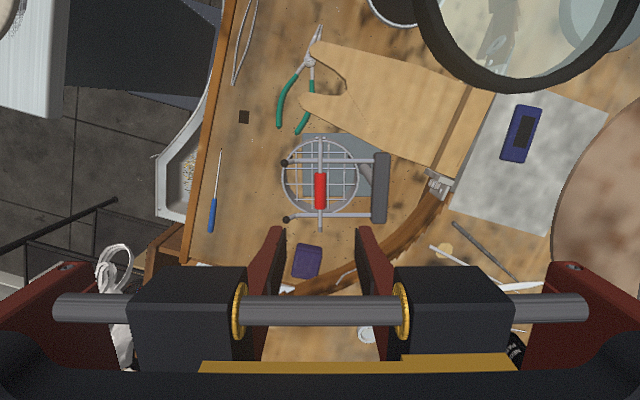

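Emit:
drive_tool --travel '[[0,-0.2,0],[0,-0.3,0],[0,-0.3,0],[0,-0.25,0],[0,-0.05,0]]' --twist '[[0,0,0],[0,0,0],[0,0,0],[-0.07,0,0],[-0.07,0,0]]' --grip 0

```text
time_s: 12.15
eef_pos: [0.4105, -0.1544, 0.2483]
tcp_rot: [0.335, 0.622, -0.335, 0.624]
ft_force: [-0.0, -0.2, -0.1]
gripper_width: 0.887
```

Emit:
drive_tool --travel '[[0,0,0],[0,0,0],[0,0,0],[0,0,0],[0,0,0]]' --twist '[[-0.07,0,0],[-0.07,0,0],[-0.07,0,0],[-0.07,0,0],[-0.07,0,0]]'

```text
time_s: 12.65
eef_pos: [0.4124, -0.1538, 0.2475]
tcp_rot: [0.089, 0.701, -0.089, 0.702]
ft_force: [-0.6, -0.6, -1.2]
gripper_width: 0.998
```

```bash
python3 - <<'E'
from h import *
snap('top','t11');snap('scene','s11')
goto([.445,.1635,.16],-np.radians(13))
E
```

```text
pos [ 0.4124 -0.1537  0.2474] rot deg [-1.69  0.04  0.01] twist [-0.0141  0.0003  0.0001] | travel now-frame [ 0.7281  2.6262 -0.4085] | travel target-frame [ 0.7287  2.637  -0.3303]
```

Emit:
drive_tool --travel '[[0.05,0.2,-0.03],[0.08,0.36,-0.05],[0.1,0.38,-0.05],[0.1,0.38,-0.05],[0.1,0.38,-0.05]]' --twist '[[-0.014,0,0],[0,0,0],[0,0,0],[0,0,0],[0,0,0]]'

```text
time_s: 13.25
eef_pos: [0.4324, 0.0528, 0.1954]
tcp_rot: [0.082, 0.702, -0.082, 0.703]
ft_force: [1.0, 0.1, -0.8]
gripper_width: 0.997
```

Emit:
drive_tool --travel '[[0.1,0.38,-0.05],[0.1,0.38,-0.03],[0.1,0.16,-0.02],[0,0,0],[0,0,0]]' --twist '[[0,0,0],[0,0,0],[0,0,0],[0,0,0],[0,0,0]]'

```text
time_s: 13.75
eef_pos: [0.4456, 0.1612, 0.1595]
tcp_rot: [0.081, 0.703, -0.081, 0.702]
ft_force: [0.4, -0.0, -0.7]
gripper_width: 1.001
```

```bash
python3 - <<'E'
from h import *
s,d=snap('wrist','w12');print(s['time_s'])
snap('top','t12');snap('scene','s12')
goto([.445,.1635,.16],-np.radians(13))
W=load('w12')
for n,X in dict(grip=[.445,.1635,.042],dish=[.575,.133,.0]).items(): print(n,proj(W,X))
a=cv2.imread('pics/w12.png')[60:260,220:420];cv2.imwrite('pics/w12z.png',cv2.resize(a,None,fx=3,fy=3,interpolation=3))
a=cv2.imread('pics/s12.png')[150:290,300:440];b=cv2.resize(a,None,fx=4,fy=4,interpolation=3);cv2.imwrite('pics/s12z.png',b)
E
```

```text
13.75
pos [0.4462 0.1603 0.1605] rot deg [-0.24  0.09 -0.03] twist [-0.002   0.0007 -0.0002] | travel now-frame [ 0.0038  0.0232 -0.016 ] | travel target-frame [ 0.0038  0.0233 -0.0159]
grip [[323.17068592 188.90764345]]
dish [[322.45512905 282.89551194]]
```

View pics/w12.png

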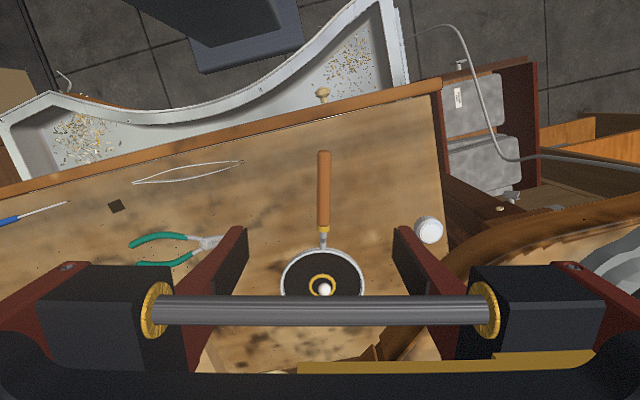

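View pics/w12z.png

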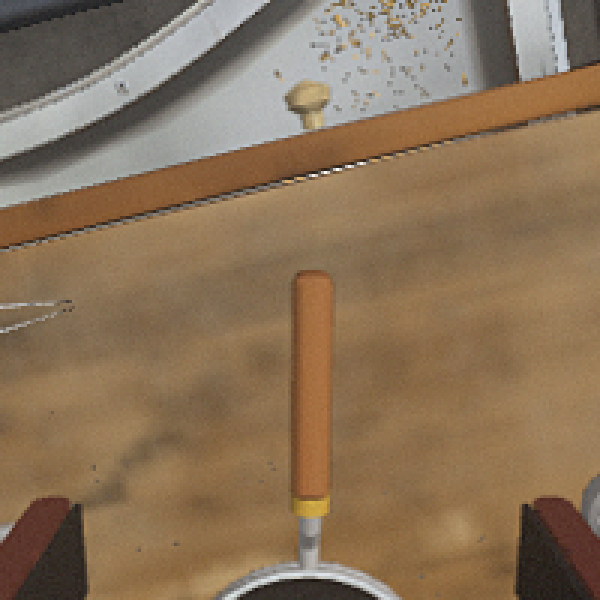

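View pics/s12z.png

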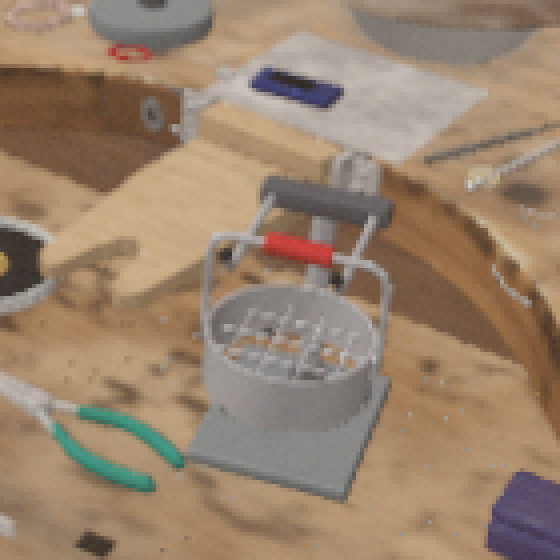

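```bash
python3 - <<'E'
from h import *
goto([.4547,.1614,.023],-np.radians(13))
E
```

```text
pos [0.4462 0.1603 0.1605] rot deg [-0.24  0.09 -0.03] twist [-0.002   0.0007 -0.0002] | travel now-frame [1.1456 0.0242 0.065 ] | travel target-frame [1.1454 0.0244 0.0668]
```

Emit:
drive_tool --travel '[[0.25,0.024,0.066],[0.3,0,0],[0.25,0,0],[0.15,0,0],[0.07,0,0]]' --twist '[[0,0,0],[0,0,0],[0,0,0],[0,0,0],[0,0,0]]'

```text
time_s: 14.4
eef_pos: [0.4535, 0.1611, 0.0355]
tcp_rot: [0.081, 0.703, -0.082, 0.702]
ft_force: [-0.4, 0.1, -0.8]
gripper_width: 1.002
```

Emit:
drive_tool --travel '[[0.06,0,0],[0.05,0,0],[0.015,0,0],[0,0,0]]' --twist '[[0,0,0],[0,0,0],[0,0,0],[0,0,0]]'

```text
time_s: 14.8
eef_pos: [0.4545, 0.1624, 0.0225]
tcp_rot: [0.081, 0.702, -0.081, 0.703]
ft_force: [0.1, 0.2, -0.1]
gripper_width: 0.996
```

```bash
python3 - <<'E'
from h import *
s,d=snap('wrist','w13');print(s['time_s'],s['ft_force'])
goto([.4547,.1614,.023],-np.radians(13))
E
```

```text
14.8 [ 0.07932878  0.20983739 -0.13040123]
pos [0.4546 0.1625 0.0227] rot deg [-0.09  0.06 -0.03] twist [-0.0007  0.0005 -0.0002] | travel now-frame [-0.0023 -0.0086  0.0032] | travel target-frame [-0.0023 -0.0086  0.0032]
```

View pics/w13.png

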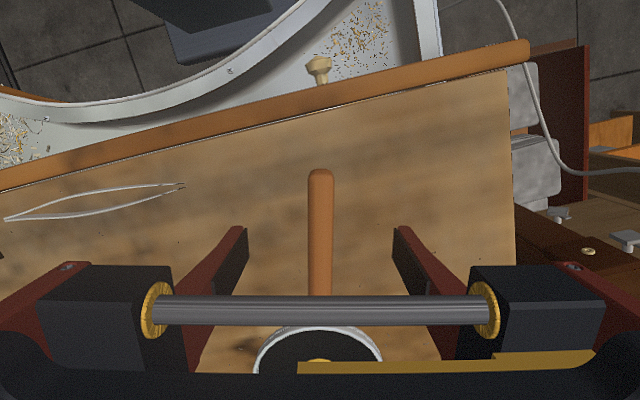

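Emit:
drive_tool --travel '[[0,0,0],[0,0,0],[0,0,0],[0,0,0],[0,0,0]]' --twist '[[0,0,0],[0,0,0],[0,0,0],[0,0,0],[0,0,0]]' --grip 200 --force 6

```text
time_s: 15.35
eef_pos: [0.4542, 0.1624, 0.022]
tcp_rot: [0.081, 0.702, -0.081, 0.703]
ft_force: [0.3, 0.5, -0.6]
gripper_width: 0.584
```

Emit:
drive_tool --travel '[[0,0,0],[0,0,0],[0,0,0],[0,0,0],[0,0,0]]' --twist '[[0,0,0],[0,0,0],[0,0,0],[0,0,0],[0,0,0]]'

```text
time_s: 15.85
eef_pos: [0.4542, 0.1624, 0.022]
tcp_rot: [0.081, 0.702, -0.081, 0.702]
ft_force: [-0.3, 0.0, 0.0]
gripper_width: 0.216
```

Emit:
drive_tool --travel '[[0,0,0],[0,0,0]]' --twist '[[0,0,0],[0,0,0]]' --grip 212

```text
time_s: 16.05
eef_pos: [0.4541, 0.1624, 0.022]
tcp_rot: [0.081, 0.703, -0.081, 0.702]
ft_force: [0.3, -0.4, 0.0]
gripper_width: 0.172
```

Emit:
drive_tool --travel '[[0,0,0],[0,0,0],[0,0,0]]' --twist '[[0,0,0],[0,0,0],[0,0,0]]' --grip 255

```text
time_s: 16.35
eef_pos: [0.4541, 0.1623, 0.022]
tcp_rot: [0.081, 0.703, -0.081, 0.702]
ft_force: [-0.6, -1.6, -0.1]
gripper_width: 0.149
```

Emit:
drive_tool --travel '[[0,0,0],[0,0,0],[0,0,0]]' --twist '[[0,0,0],[0,0,0],[0,0,0]]' --force 50

```text
time_s: 16.65
eef_pos: [0.4542, 0.1623, 0.022]
tcp_rot: [0.081, 0.702, -0.081, 0.703]
ft_force: [0.0, -0.4, 0.4]
gripper_width: 0.145
```

```bash
python3 - <<'E'
from h import *
s,d=snap('wrist','w14');print(s['time_s'],s['ft_force'],s['gripper_width'])
snap('scene','s14')
a=cv2.imread('pics/s14.png')[150:270,220:340];b=cv2.resize(a,None,fx=5,fy=5,interpolation=3);cv2.imwrite('pics/s14z.png',b)
goto([.4547,.1614,.023],-np.radians(13))
E
```

```text
16.65 [ 0.03680307 -0.42473089  0.39369577] 0.14517666898914572
pos [0.4541 0.1624 0.022 ] rot deg [-0.09  0.    0.  ] twist [-0.0007  0.      0.    ] | travel now-frame [-0.0085 -0.0067  0.0063] | travel target-frame [-0.0085 -0.0067  0.0063]
```

View pics/w14.png

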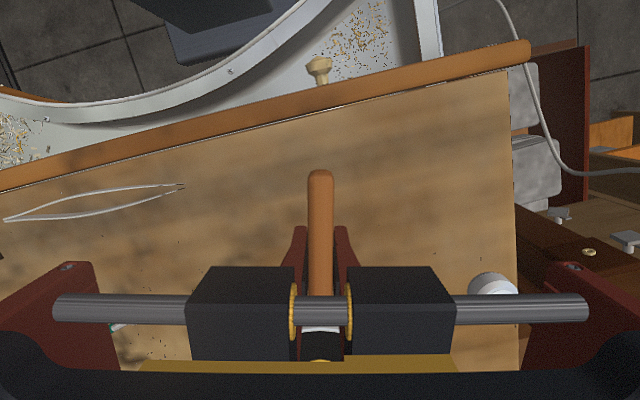

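View pics/s14z.png

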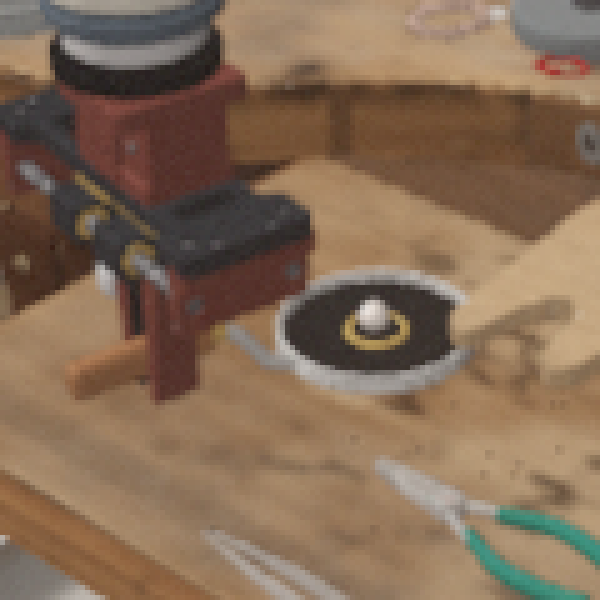

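```bash
python3 - <<'E'
from h import *
T=load('top0')
for p in((304,190),(304,165),(308,205)): print(atz(T,p,.12),atz(T,p,.10))
E
```

```text
[0.52577782 0.02109755 0.12      ] [0.53010093 0.02149722 0.1       ]
[0.59165274 0.02300062 0.12      ] [0.59727132 0.02343771 0.1       ]
[0.4872679  0.00988006 0.12      ] [0.49083369 0.01005912 0.1       ]
```

Emit:
drive_tool --travel '[[-0.01,0,0],[-0.02,0,0],[-0.03,0,0],[-0.03,0,0],[-0.03,0,0]]' --twist '[[0,0,0],[0,0,0],[0,0,0],[0,0,0],[0,0,0]]'

```text
time_s: 17.25
eef_pos: [0.4542, 0.1625, 0.0368]
tcp_rot: [0.081, 0.702, -0.081, 0.703]
ft_force: [-0.3, 0.8, -1.2]
gripper_width: 0.147
```

Emit:
drive_tool --travel '[[-0.04,0,0],[-0.04,0,0],[-0.04,0,0],[-0.04,0,0],[-0.04,0,0]]' --twist '[[0,0,0],[0,0,0],[0,0,0],[0,0,0],[0,0,0]]'

```text
time_s: 17.75
eef_pos: [0.4542, 0.1624, 0.0609]
tcp_rot: [0.081, 0.702, -0.081, 0.703]
ft_force: [0.1, -0.1, -1.3]
gripper_width: 0.144
```

```bash
python3 - <<'E'
from h import *
s,d=snap('wrist','w15');print(s['time_s'],s['ft_force'],s['gripper_width'],s['eef_pos'])
snap('scene','s15');snap('top','t15')
a=cv2.imread('pics/s15.png')[150:270,220:340];b=cv2.resize(a,None,fx=5,fy=5,interpolation=3);cv2.imwrite('pics/s15z.png',b)
E
```

```text
17.75 [ 0.13029575 -0.13640739 -1.25431261] 0.14437158370342656 [0.45418377 0.16239557 0.06086247]
```

View pics/s15z.png

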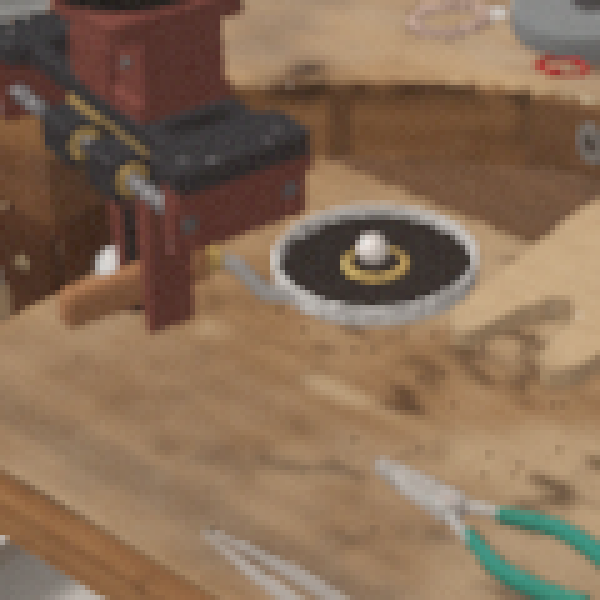

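View pics/w15.png

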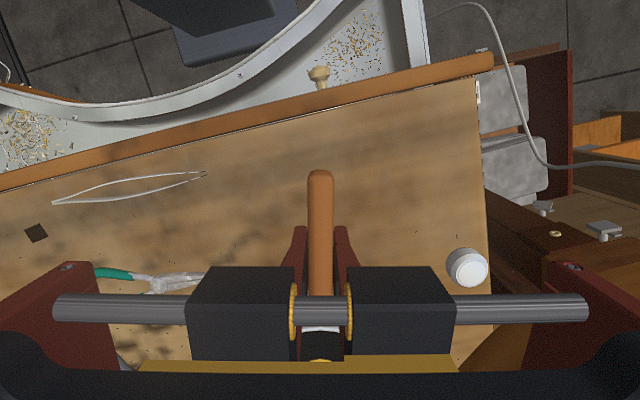

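Emit:
drive_tool --travel '[[-0.04,0,0],[-0.06,0,0],[-0.07,0,0],[-0.08,0,0],[-0.08,0,0]]' --twist '[[0,0,0],[0,0,0],[0,0,0],[0,0,0],[0,0,0]]'

```text
time_s: 18.4
eef_pos: [0.4543, 0.1625, 0.1012]
tcp_rot: [0.081, 0.702, -0.08, 0.703]
ft_force: [-0.3, 0.0, -1.2]
gripper_width: 0.147
```

Emit:
drive_tool --travel '[[-0.08,0,0],[-0.08,0,0],[-0.08,0,0],[-0.08,0,0],[-0.08,0,0]]' --twist '[[0,0,0],[0,0,0],[0,0,0],[0,0,0],[0,0,0]]'

```text
time_s: 18.9
eef_pos: [0.4541, 0.1624, 0.1488]
tcp_rot: [0.081, 0.703, -0.081, 0.702]
ft_force: [-1.3, 0.4, -1.8]
gripper_width: 0.141
```

Emit:
drive_tool --travel '[[-0.08,0,0],[-0.08,0,0],[-0.08,0,0],[-0.07,0,0],[-0.06,0,0]]' --twist '[[0,0,0],[0,0,0],[0,0,0],[0,0,0],[0,0,0]]'

```text
time_s: 19.4
eef_pos: [0.4542, 0.1624, 0.1933]
tcp_rot: [0.081, 0.702, -0.081, 0.703]
ft_force: [-0.1, 0.7, -1.5]
gripper_width: 0.147
```

Emit:
drive_tool --travel '[[-0.05,0,0],[-0.04,0,0],[-0.03,0,0],[-0.02,0,0],[0,0,0]]' --twist '[[0,0,0],[0,0,0],[0,0,0],[0,0,0],[0,0,0]]'

```text
time_s: 19.9
eef_pos: [0.4542, 0.1624, 0.2094]
tcp_rot: [0.081, 0.702, -0.081, 0.703]
ft_force: [0.2, -0.0, -1.6]
gripper_width: 0.146
```

```bash
python3 - <<'E'
from h import *
s,d=snap('top','t16');print(s['time_s'],s['ft_force'],s['gripper_width'],s['eef_pos'])
snap('scene','s16')
a=cv2.imread('pics/s16.png')[90:240,210:360];b=cv2.resize(a,None,fx=4,fy=4,interpolation=3);cv2.imwrite('pics/s16z.png',b)
a=cv2.imread('pics/t16.png')[120:250,210:340];b=cv2.resize(a,None,fx=4.6,fy=4.6,interpolation=3);cv2.imwrite('pics/t16z.png',b)
goto([.458,.060,.210],-np.radians(13))
E
```

```text
19.9 [ 0.23133772 -0.00495915 -1.62251748] 0.14585387990515664 [0.45421267 0.16240604 0.20940919]
pos [0.4541 0.1624 0.2089] rot deg [-0.09 -0.02  0.01] twist [-0.0007 -0.0002  0.0001] | travel now-frame [-0.0088 -0.8235  0.2251] | travel target-frame [-0.0089 -0.8238  0.2239]
```

View pics/s16z.png

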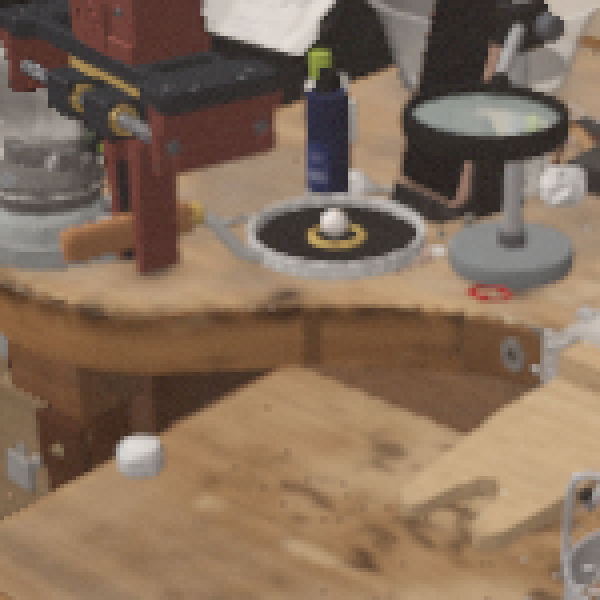

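View pics/t16z.png

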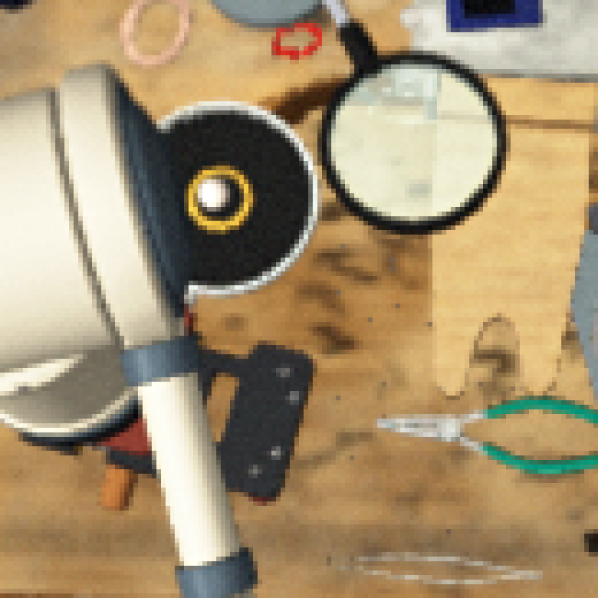

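```bash
python3 - <<'E'
from h import *
np.set_printoptions(precision=4,suppress=True)
T=load('t16');S=load('s16')
t=lambda a,b:np.array([210+(a+.5)/4.6-.5,120+(b+.5)/4.6-.5]); s=lambda a,b:np.array([210+(a+.5)/4-.5,90+(b+.5)/4-.5])
for n,a,b in (('ring',(219,197),(336,236)),('lens',(415,143),(486,120)),('pearl',(213,194),(335,222)),('rimnear',(219,197),(336,236))):
    print(n,tri([(T,t(*a)),(S,s(*b))]))
# rim visible points for level check
for n,p in dict(left=(247,232),right=(425,235),top=(335,198),bot=(335,272)).items(): print(n,atz(S,s(*p),.2))
for z in (.27,.285,.3): print(atz(T,t(415,143),z),atz(S,s(486,120),z))
E
```

```text
ring (array([0.5756, 0.1336, 0.1904]), [array([ 0.1469, -0.1356]), array([-0.2034,  0.0238])])
lens (array([0.5775, 0.0289, 0.2856]), [array([ 0.2059, -0.17  ]), array([-0.2733,  0.0441])])
pearl (array([0.5753, 0.135 , 0.1989]), [array([ 0.3989, -0.3669]), array([-0.549 ,  0.0629])])
rimnear (array([0.5756, 0.1336, 0.1904]), [array([ 0.1469, -0.1356]), array([-0.2034,  0.0238])])
left [0.531  0.1614 0.2   ]
right [0.5939 0.0809 0.2   ]
top [0.602  0.1568 0.2   ]
bot [0.5228 0.0869 0.2   ]
[0.582  0.0299 0.27  ] [0.6135 0.0546 0.27  ]
[0.5773 0.0294 0.285 ] [0.5794 0.0297 0.285 ]
[0.5725 0.0289 0.3   ] [0.5453 0.0047 0.3   ]
```

Emit:
drive_tool --travel '[[0,-0.012,0.003],[0,-0.024,0.006],[0,-0.036,0.009],[0,-0.048,0.012],[0,-0.06,0.015]]' --twist '[[0,0,0],[0,0,0],[0,0,0],[0,0,0],[0,0,0]]'

```text
time_s: 20.5
eef_pos: [0.4545, 0.1396, 0.2092]
tcp_rot: [0.081, 0.703, -0.081, 0.702]
ft_force: [-0.2, -0.6, -2.6]
gripper_width: 0.148
```

Emit:
drive_tool --travel '[[0,-0.06,0.015],[0,-0.06,0.015],[0,-0.06,0.015],[0,-0.06,0.015],[0,-0.06,0.015]]' --twist '[[0,0,0],[0,0,0],[0,0,0],[0,0,0],[0,0,0]]'

```text
time_s: 21.0
eef_pos: [0.4551, 0.1023, 0.2092]
tcp_rot: [0.081, 0.703, -0.081, 0.702]
ft_force: [0.4, 0.5, -1.7]
gripper_width: 0.146
```

Emit:
drive_tool --travel '[[0,-0.06,0.015],[0,-0.06,0.015],[0,-0.06,0.015],[0,-0.05,0.012],[0,-0.04,0.01]]' --twist '[[0,0,0],[0,0,0],[0,0,0],[0,0,0],[0,0,0]]'

```text
time_s: 21.5
eef_pos: [0.4556, 0.0691, 0.2092]
tcp_rot: [0.081, 0.702, -0.081, 0.702]
ft_force: [-0.1, 0.5, -1.7]
gripper_width: 0.146
```

Emit:
drive_tool --travel '[[0,-0.036,0.009],[0,-0.026,0.006],[0,-0.018,0.004],[0,-0.01,0.002],[0,0,0]]' --twist '[[0,0,0],[0,0,0],[0,0,0],[0,0,0],[0,0,0]]'

```text
time_s: 22.0
eef_pos: [0.4556, 0.0585, 0.2092]
tcp_rot: [0.081, 0.702, -0.081, 0.703]
ft_force: [0.5, 0.2, -1.4]
gripper_width: 0.146
```

Emit:
drive_tool --travel '[[0,0,0],[0,0,0],[0,0,0],[0,0,0],[0,0,0]]' --twist '[[0,0,0],[0,0,0],[0,0,0],[0,0,0],[0,0,0]]'

```text
time_s: 22.5
eef_pos: [0.4556, 0.0586, 0.2092]
tcp_rot: [0.081, 0.703, -0.081, 0.703]
ft_force: [0.4, 0.8, -1.7]
gripper_width: 0.143
```

```bash
python3 - <<'E'
from h import *
s,d=snap('top','t17');print(s['time_s'],s['ft_force'],s['gripper_width'],s['eef_pos'])
snap('scene','s17');snap('wrist','w17')
a=cv2.imread('pics/s17.png')[90:240,270:420];b=cv2.resize(a,None,fx=4,fy=4,interpolation=3);cv2.imwrite('pics/s17z.png',b)
a=cv2.imread('pics/t17.png')[110:240,240:370];b=cv2.resize(a,None,fx=4.6,fy=4.6,interpolation=3);cv2.imwrite('pics/t17z.png',b)
goto([.4562,.0577,.210],-np.radians(13))
E
```

```text
22.5 [ 0.35085694  0.81102693 -1.68630121] 0.1428893127029375 [0.45561755 0.05862185 0.20919624]
pos [0.4556 0.0586 0.2092] rot deg [-0.08 -0.    0.  ] twist [-0.0007 -0.      0.    ] | travel now-frame [-0.0069 -0.0061  0.0063] | travel target-frame [-0.0069 -0.0062  0.0063]
```

View pics/s17z.png

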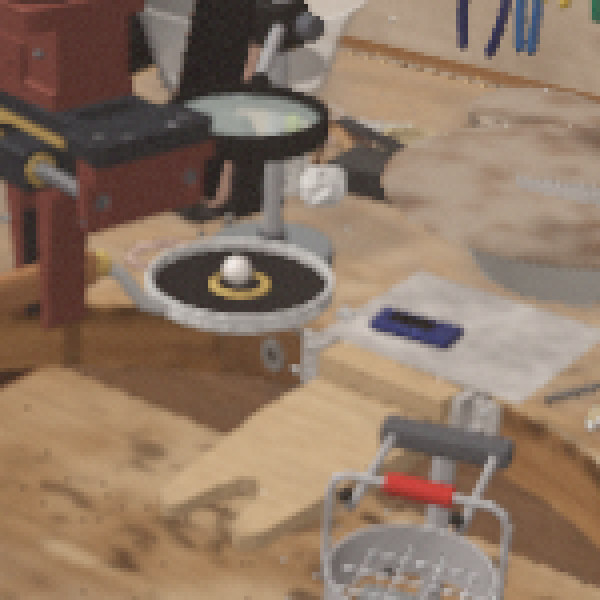

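View pics/t17z.png

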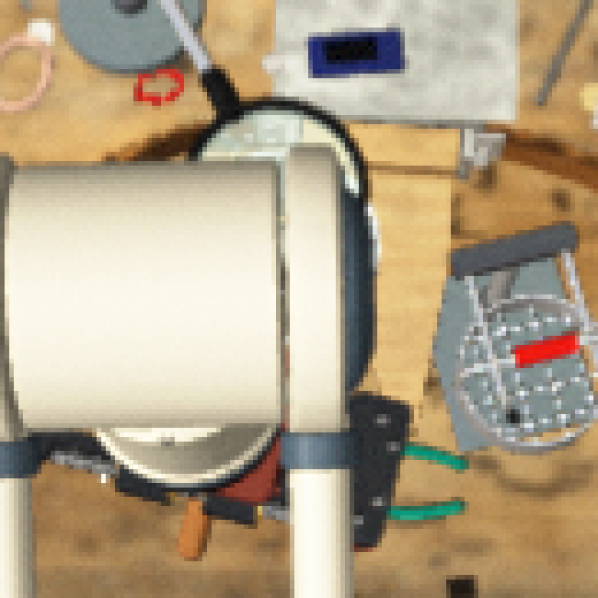

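```bash
python3 - <<'E'
from h import *
np.set_printoptions(precision=3,suppress=True)
S=load('s17');f=lambda X:(proj(S,X)-[270,90]+.5)*4-.5
c=np.array([.577,.0298])
print('ring pred',f([*c,.1905]),'pearl ctr pred',f([*c,.2]))
th=np.linspace(0,2*np.pi,200)
im=cv2.imread('pics/s17z.png')
for tilt,col in((0,(0,255,0)),(5,(0,0,255))):
    u=np.array([np.cos(np.radians(-13)),np.sin(np.radians(-13))]);v=np.array([-u[1],u[0]])
    z=.1975-.052*np.cos(th)*np.sin(np.radians(tilt))-.13*np.sin(np.radians(tilt))*0
    P=np.c_[c+.052*np.cos(th)[:,None]*u+.052*np.sin(th)[:,None]*v,z]
    cv2.polylines(im,[np.round(f(P)).astype(int)],True,col,1)
P=np.c_[c+.0145*np.c_[np.cos(th),np.sin(th)],0*th+.1905];cv2.polylines(im,[np.round(f(P)).astype(int)],True,(255,0,0),1)
cv2.imwrite('pics/s17o.png',cv2.resize(im[200:360,100:370],None,fx=2.8,fy=2.8))
E
```

```text
ring pred [[237.864 284.373]] pearl ctr pred [[238.361 268.71 ]]
```

View pics/s17o.png

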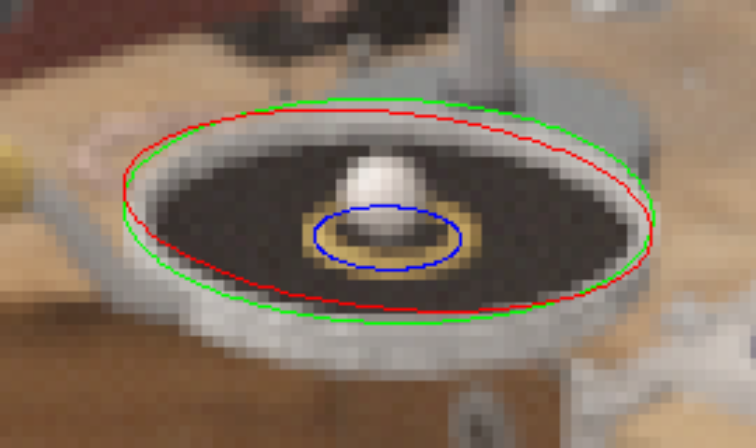

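```bash
python3 - <<'E'
from h import *
s=bot.state();print(s['time_s'],np.abs(s['qd']).max(),s['gripper_width'],s['eef_pos'])
print(bot.finish_job())
E
```

```text
22.65 0.0021049181142442936 0.1478729498750821 [0.45562971 0.05858996 0.20917513]
the job is handed in; nothing more can be done
None
```

The job is handed in at 22.65 s. The sieve hangs released on both prongs, and the pan is held level and still under the magnifier with the pearl in its pocket. No verdict is reported, so this rests on my own checks.

- **Sieve:** I gripped it by the red sleeve and brought it in along the stand's axis. I lowered it until it touched the prongs (bar at about 135 mm), opened the jaws and lifted away. The last pictures show it upright across both prongs.
- **Pan:** I gripped it about 10 mm from the centre of the wooden grip, towards the dish, with 50 N. I raised it straight up and moved it sideways under the lens with gentle ramps.
- **Position:** The lens measured (0.5775, 0.0289, 0.2856), which puts the focus at about z = 0.2006. The brass ring was measured before the sideways move. Carrying that forward puts the pocket at about (0.577, 0.030, 0.199), within about 2 mm of the focus.
- **Level and still:** In the last scene picture a level circle fits the rim and a 5° tilt does not. The pearl lies inside the brass ring. Joint speeds were about 0.002 rad/s at hand-in.
- **Other objects:** In my pictures the pliers, tweezers, loupe, ring box and graver showed no sign of being moved.

No check failed. The arm hid the dish in the last top view, so the final position check rests on the scene camera and the arm's pose. Two measurements disagreed by about 2 to 5 mm: my first estimate of the lens height (0.281 m against the later 0.2856 m), and its x position (0.579 m against 0.5775 m).

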